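# Reload the bench finisher

### The arm

A 6-joint arm with a two-finger parallel gripper is mounted at the origin on the work surface. World frame = base frame: x ahead of the robot, y to its left, z up, the work surface at z = 0. Lengths are in m, angles in rad, forces in N, time in s.
With the tool pointing down it reaches from about 0.375 to 0.975 m from the base axis. Payload 3.8 kg.
Tool frame: the origin (TCP) lies between the finger pads; the fingertips stand 8 mm ahead of it and the grasp point (between the pads) lies 11 mm behind it; z points along the fingers, x is the direction in which the jaws open and shut, and the axes are right-handed (so a half turn about z gives the same grasp; the last joint's range is limited). The gripper opens to 88 mm and grips with 3 to 60 N. Pads are 18 mm wide; open, the fingers measure 123 mm over their backs; the gripper's body (75 mm by 187 mm) begins 45 mm behind the grasp point.
Start: joints at [-1.249, 0.264, 1.604, -0, 1.274, -0.037], TCP at [0.237, -0.632, 0.222] pointing down, gripper open.
Joint ranges: [-2.63, 2.63], [-0.94, 2.18], [0.31, 2.57], [-1.31, 4.45], [0, 2.66], [-2.55, 2.55]. Speed limits (rad/s): [2.57, 2.57, 3.14, 3.14, 3.14, 3.14].

### API

Orientations are given as a rotation vector (axis times angle).
In Python, from station import state, get_image, calibration, sign_off, recognise, trace, pinpoint gives the robot as it stands. The module is installed in compiled form; this text tells all that it offers.
- The arm moves only by the tool drive_tool, never from a script. Its argument "moves" is a list of rows, each a list of 2 entries, a list of its own where there are three numbers: the shift along the tool's x, y, z as a fraction of full scale, then the turn, a rotation vector about the tool's x, y, z as a fraction of full scale. A call has 1 to 12 rows; each row shifts and turns the pose as measured when the row begins, along the tool's axes as they then stand; what a row does not reach is not made up. Full scale, the value 1, is 0.03 m for a shift and 6 degrees for a turn. A row lasts 1/8 s, in which the tool goes at most 62.5 mm and 10.7 degrees, less where a joint would pass 70% of its speed; a pose out of reach is approached as far as the arm can. A call with a number of a shift or a turn outside -1 to 1 is refused whole. A call with a gripper value outside its range is refused whole. "fingers" is the gripper command: -1 is fully open, 1 is shut, values between are in proportion, set as the call begins (left out, the last holds). The fingers move at their own pace and stop on an object; "grip_force" is the grip in N (left out, the last holds). Time passes only in rows, so rows that do not move let the fingers close. It gives the time, the measured TCP pose, the force and the opening at its end, in the units of the state.
- state(): the state, without advancing time (a new reading comes with each control period).
- get_image(name): name is "side" or "top" or "wrist"; returns (picture, depth): 480x640x3 uint8, blue, green, red; 480x640 float32, m along the optical axis (not along the pixel's ray), 0 where there is no reading.
- calibration(name): a dict with "vfov" (degrees; the focal length in pixels is half the picture's height over the tangent of half this angle, whatever the lens; pixels are square), "cx", "cy" (the principal point, pixels), "k1" (the pictures are not rectified: a ray, as slopes to the right and down, at radius r is drawn at 1 + k1 r^2 times it, then the intrinsics apply), "eye" and "orientation" of the camera in the world; the wrist camera has in their place "tool_from_camera" (4x4, takes a point from camera to tool coordinates, whose origin is the TCP and whose axes are the tool frame's). Camera axes: x right, y up, looking along -z (the intrinsics and any distortion apply to the point x, -y, -z); pixel columns grow to the right and rows downward; lengths in m; the calibration is good to about 2 mm. A picture is of the moment at which its call begins: read the wrist's pose just before it. calibration takes no time and is no camera call.
- sign_off(): hands the job in, once; it reports no verdict.
Trained networks look in the newest picture that a camera, given by its name, has taken for a name from the list of things; names that differ only in an ending like _2 or _b are one class to them, and where a whole thing is asked for, a point or a joint stands for the part that bears it (a point fixed in the world has none). Each returns a list of dicts, best first, with "score" (0 to 1); they miss things now and then, are a little off and sometimes report something else, mostly with a low value. They report only what shows in the picture. A call takes as long as a camera call.
- recognise(label, camera): "location" ([row, column] as shares, 0 to 1, of the picture: columns of its width, rows of its height, amid what is visible of it).
- trace(label, camera): "mask" (480x640 bool, what is visible of it) and "location" ([row, column] as shares, 0 to 1, of the picture: columns of its width, rows of its height, amid what is visible of it).
- pinpoint(label, camera): "location" ([row, column] as shares, 0 to 1, of the picture: columns of its width, rows of its height: a listed point, or the origin of a listed thing).
The state is a dict: "time": time; "joint_positions": joint angles; "joint_velocities": joint speeds; "effort": joint torques, N m; "tcp_pos": TCP position; "tool_rot": TCP orientation; "wrist_force": force on the tool from outside, world axes, zero at the start; "torque": the same for the moment, N m; "finger_gap": finger opening in m.
Only numpy, scipy, OpenCV 4.12 (cv2) and the standard library are available. Lean on these libraries where they do the work, as an engineer would, in place of code of your own. Each camera call takes 0.05 s, during which the arm holds its last target.

### The job

The finisher on the jeweller's bench has ended its first pass: push its selector knob in and turn it one position clockwise to stop, letting it spring out again, then lift the pan off the drive plate by its arch handle and stand it on the brown pad. Load every cast pendant blank lying on the bench into the pan while it stands there. Then carry the pan, kept upright, back to the middle of the drive plate with its lug facing the white index mark, push and turn the selector one more position clockwise so that it springs out there, and leave everything else on the bench where it is.

Things in the scene. Friction and masses are not known exactly. Their poses are not given: they have to be found in the camera images.
- finisher: the finisher, a low grey housing 230 (its x) x 350 (its y) x 85 mm high, fixed, on the robot's left. Origin: centre of its underside on the bench. Its flat deck is 85 mm up. On the deck: the round drive plate, centre 85 mm to +y of the origin, and the selector, axis 100 mm to -y of the origin.
- plate (a point): centre of the top of the drive plate, a flat aluminium disc 120 mm in diameter standing 8 mm above the deck (no rim), rigidly fixed. The pan stands on it at the start, its lug turned some way from the mark.
- mark (a point): the index mark, a white bar 24 x 7 mm on the deck at the plate's -x side; this point is the bar's middle, 100 mm from the plate's centre toward the finisher's -x, at deck height. The pan's lug must face it (lug direction from the pan's centre = direction from plate centre to mark).
- selector (a joint): selector angle, rad, clockwise from above: 0 first position (one pip, start), 1.047 stop (white bar), 2.094 second pass (two pips); end stops just past first and last. Pointer lies at 240, 180, 120 deg from the finisher's +x (anticlockwise). Locked at each, with 0.15 rad play either way; turns only while pushed in over 8 mm. Let go within the play it springs out; in between it stays down.
- selector_push (a joint): how far the selector is pushed in, in m: 0 = sprung out, 0.010 = fully in. The spring takes about 4 N to start and 10 N when fully in.
- selector_grip (a point): on the selector's vertical axis, 36 mm above the deck when sprung out. The selector is a black bar grip 52 long x 12 thick x 26 mm high standing on a round skirt 60 mm in diameter; skirt top 18 mm and bar top 44 mm above the deck when sprung out. Straddle the bar from above; fingertips may stand on the skirt to push it in.
- selector_tip (a point): pointer end of the bar grip (the end with the white line on top), 26 mm from the axis, at the bar's top; axis to this point gives the bar's direction.
- pan: loose round steel pan, rim 140 mm outside (inside radius 65), 40 mm high, floor 4 mm thick, 0.35 kg. Origin: centre of underside. A fixed arch handle crosses the middle along its y: flat bar 138 long, 10 mm thick (along x), 86 to 98 mm above the underside, on two uprights at the rim. Lug on its +x side. Blanks go in at either side (+x or -x) of the bar.
- pan_handle (a point): middle of the handle bar, 92 mm above the pan's underside; pinch here from above across the pan's x.
- pan_lug (a point): tip of the pan's one lug, a tab 16 mm wide sticking out 13 mm from the rim, 83 mm from the pan's axis toward its +x, 35 mm up.
- pad: brown leather pad 170 x 170 x 4 mm, fixed flat on the bench. Origin: centre of its underside; top 4 mm up.
- blank0: loose cast pendant blank, silver-grey, lying flat: a bar 16 mm wide with a round 20 mm eye at its +x end, 42 mm long overall (x from -21 to +21), 12 mm thick, 0.05 kg. Origin: centre of its underside. Two to four of these lie on the bench, the others are absent.
- blank1: loose cast pendant blank, silver-grey, lying flat: a bar 16 mm wide with a round 20 mm eye at its +x end, 42 mm long overall (x from -21 to +21), 12 mm thick, 0.05 kg. Origin: centre of its underside. Two to four of these lie on the bench, the others are absent.
- blank2: loose cast pendant blank, silver-grey, lying flat: a bar 16 mm wide with a round 20 mm eye at its +x end, 42 mm long overall (x from -21 to +21), 12 mm thick, 0.05 kg. Origin: centre of its underside. Two to four of these lie on the bench, the others are absent.
- blank3: loose cast pendant blank, silver-grey, lying flat: a bar 16 mm wide with a round 20 mm eye at its +x end, 42 mm long overall (x from -21 to +21), 12 mm thick, 0.05 kg. Origin: centre of its underside. Two to four of these lie on the bench, the others are absent.
- hammer: ball hammer with dark wooden handle, about 240 mm long, lying. A bystander, not to be moved.
- mallet: wooden mallet, head 100 x 42 x 42 mm, handle 200 mm, lying. A bystander, not to be moved.
- bench_block: two-tier steel bench block, 90 x 90 x 34 mm. A bystander, not to be moved.
- bench_pin: wooden bench pin, 130 x 50 x 18 mm. A bystander, not to be moved.
- disc_a: brass disc, 22 mm in diameter, 6 mm thick. A bystander, not to be moved.
- disc_b: brass disc, 22 mm in diameter, 6 mm thick. A bystander, not to be moved.
- stamp: steel stamp punch, 85 x 10 x 10 mm, lying. A bystander, not to be moved.
- coil: steel ring of 70 mm outside diameter, 12 mm high, lying flat. A bystander, not to be moved.

How it is judged:
By the outcome, as a careful person would: the job done as asked, in the order asked, and still so for the second after the job is handed in, with the robot touching nothing.
Of blank0, blank1, blank2, blank3 only 2 to 4 are there at a start; the rules pass over those that are not, and their reading is None.
At some moment in a run one of blank0, blank1, blank2, blank3 may be knocked a few centimetres aside while the robot is not near it.
It also fails if it takes over 210 s, if anything falls off the work surface, if the arm or the gripper's body presses on something with over 40 N, if the wrist force passes 120 N, or if a joint passes its speed limit or range.

## Working session

There is one attempt and no reset: what is moved stays moved. The work goes in short steps, Python scripts to look and compute and a tool call to move; the robot and the scene stay as the last step left them, time stands still between calls to the robot, and variables do not carry over. Pictures are saved under pics/ and viewed, and the job is handed in when it is done.

Besides the shell and the picture viewer there is one more tool, called as name(argument=value, ...), one argument or row to a line, values as JSON. drive_tool: Moves the arm, as the interface text tells. Its arguments: {"type":"object","properties":{"moves":{"type":"array","items":{"type":"array"}},"fingers":{"type":"number"},"grip_force":{"type":"number"}},"required":["moves"]}

```bash
mkdir -p pics; cat > h.py <<'E'
import numpy as np, cv2
from scipy.spatial.transform import Rotation as R
from station import *
def cam(n):
    c=calibration(n)
    if 'tool_from_camera' in c:
        s=state(); T=np.eye(4); T[:3,:3]=R.from_rotvec(s['tool_rot']).as_matrix(); T[:3,3]=s['tcp_pos']
        return c,T@np.array(c['tool_from_camera'])
    T=np.eye(4); o=np.array(c['orientation'])
    T[:3,:3]=o if o.shape==(3,3) else R.from_rotvec(o).as_matrix()
    T[:3,3]=c['eye']; return c,T
def ray(c,T,u,v):
    f=240/np.tan(np.radians(c['vfov'])/2)
    d=np.array([(u-c['cx'])/f,(v-c['cy'])/f]); s=d.copy()
    for _ in range(20): s=d/(1+c['k1']*(s@s))
    return T[:3,:3]@np.array([s[0],-s[1],-1]),T[:3,3]
def atz(c,T,u,v,z):
    d,e=ray(c,T,u,v); return e+d*(z-e[2])/d[2]
def atd(c,T,u,v,dep):
    d,e=ray(c,T,u,v); return e+d*dep
def proj(c,T,p):
    f=240/np.tan(np.radians(c['vfov'])/2)
    q=T[:3,:3].T@(np.array(p)-T[:3,3]); s=np.array([q[0],-q[1]])/-q[2]
    s=s*(1+c['k1']*(s@s)); return s*f+[c['cx'],c['cy']]
E
python3 - <<'E'
from h import *
s=state();print(s)
for n in ['side','top','wrist']:
    print(n,calibration(n))
    p,d=get_image(n);cv2.imwrite(f'pics/{n}0.png',p)
E
```

```text
{'time': 0.0, 'joint_positions': array([-1.24893362e+00,  2.64771214e-01,  1.60531072e+00, -1.31532475e-05,
        1.27367986e+00, -3.68892865e-02]), 'joint_velocities': array([ 0.00057087,  0.00184774, -0.00103214, -0.00074833,  0.00074368,
        0.00183421]), 'effort': array([ 2.94620077e-05, -5.02121258e+01, -3.56872094e+01,  7.28154229e-02,
        2.95319594e-02, -1.29352056e-04]), 'tcp_pos': array([ 0.23677185, -0.63135005,  0.22051002]), 'tool_rot': array([-2.58108064,  1.78871838,  0.00273775]), 'wrist_force': array([ 0.09558754, -0.29108971,  0.42204655]), 'torque': array([-0.01112634,  0.01717173,  0.00083866]), 'finger_gap': 0.08793296610467485}
side {'vfov': 53.011198041284416, 'cx': 318.70531825803357, 'cy': 238.4660750190381, 'k1': -0.008376857218210085, 'eye': array([ 0.47645363, -0.95125618,  1.0703371 ]), 'orientation': array([ 0.83169095, -0.02813961, -0.10654611])}
top {'vfov': 51.02550162760805, 'cx': 320.44298260049425, 'cy': 235.32832777863456, 'k1': -0.06378862430542291, 'eye': array([0.39142368, 0.06970082, 1.56203043]), 'orientation': array([ 0.09949731, -0.10866792, -1.55546266])}
wrist {'vfov': 65.46246008709505, 'cx': 312.51969376715675, 'cy': 240.4375354759037, 'k1': -0.07415177016605794, 'tool_from_camera': array([[ 9.99999532e-01,  8.97477177e-04, -3.59967696e-04,
         3.69624922e-04],
       [ 7.39048187e-04, -9.49418917e-01, -3.14011422e-01,
        -8.24773458e-02],
       [-6.23578225e-04,  3.14011010e-01, -9.49419137e-01,
        -1.63033422e-01],
       [ 0.00000000e+00,  0.00000000e+00,  0.00000000e+00,
         1.00000000e+00]])}
```

View pics/top0.png

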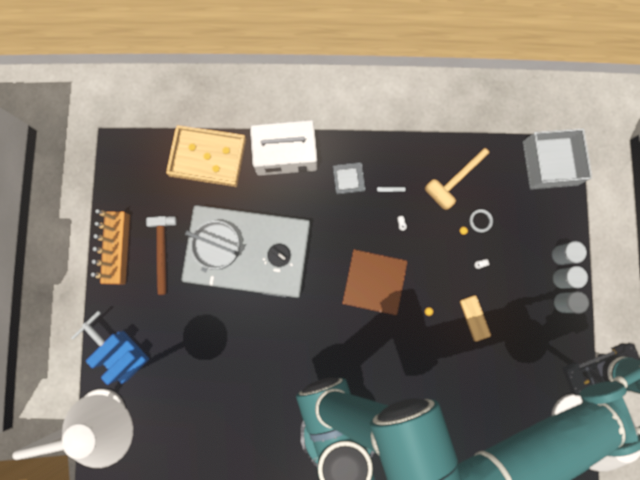

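View pics/side0.png

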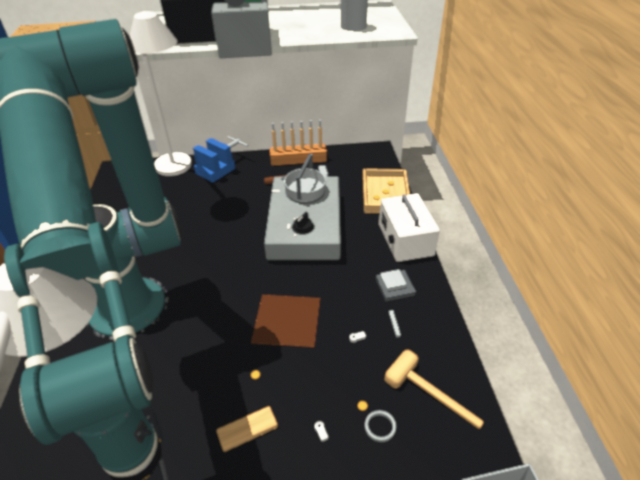

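```bash
python3 - <<'E'
from h import *
def show(l,cam_,z,fn=pinpoint):
    c,T=C[cam_]
    for r in fn(l,cam_)[:5]:
        v,u=r['location'];v*=480;u*=640
        print(l,cam_,round(r['score'],2),[round(u),round(v)],atz(c,T,u,v,z).round(4))
get_image('top');get_image('side')
C={'top':cam('top'),'side':cam('side')}
for k in C:
  for l,z in [('finisher',0),('plate',.093),('mark',.085),('selector_grip',.121),('selector_tip',.129),('pan',.093),('pan_handle',.185),('pan_lug',.128),('pad',0),('blank0',0)]:
    show(l,k,z)
print(state()['time'])
E
```

```text
finisher top 0.95 [250, 252] [0.5444 0.2807 0.    ]
mark top 0.64 [213, 281] [0.4486 0.3754 0.085 ]
selector_grip top 0.55 [430, 313] [ 0.3648 -0.2511  0.121 ]
selector_grip top 0.53 [275, 254] [0.5283 0.1914 0.121 ]
selector_tip top 0.55 [289, 259] [0.5129 0.1529 0.129 ]
pan top 0.69 [220, 244] [0.5568 0.3583 0.093 ]
pan_handle top 0.89 [208, 242] [0.5516 0.3726 0.185 ]
pan_lug top 0.7 [204, 270] [0.4773 0.3939 0.128 ]
pad top 0.7 [375, 282] [ 0.4572 -0.1101  0.    ]
blank0 top 0.65 [402, 222] [ 0.6465 -0.194   0.    ]
blank0 top 0.63 [481, 266] [ 0.5085 -0.4425  0.    ]
finisher side 0.88 [304, 226] [0.5409 0.2881 0.    ]
mark side 0.92 [272, 191] [0.4405 0.3832 0.085 ]
selector_grip side 0.72 [303, 215] [0.5323 0.1987 0.121 ]
selector_tip side 0.57 [295, 220] [0.5084 0.1699 0.129 ]
pan side 0.85 [307, 188] [0.5612 0.375  0.093 ]
pan side 0.67 [287, 318] [ 0.4607 -0.1748  0.093 ]
pan side 0.57 [380, 427] [ 0.6402 -0.4855  0.093 ]
pan_handle side 0.58 [305, 167] [0.556  0.3675 0.185 ]
pan_lug side 0.65 [283, 176] [0.4832 0.4055 0.128 ]
pan_lug side 0.17 [362, 403] [ 0.6072 -0.4455  0.128 ]
pad side 0.71 [289, 321] [ 0.4647 -0.1104  0.    ]
blank0 side 0.67 [356, 335] [ 0.6407 -0.1801  0.    ]
blank0 side 0.57 [323, 437] [ 0.5212 -0.449   0.    ]
1.25
```

```bash
cat > plan.py <<'E'
import sys,json
from h import *
def plan(x,y,z,yawdeg,nmin=1,vmax=.97):
    s=state(); p=np.array(s['tcp_pos']); M=R.from_rotvec(s['tool_rot'])
    yw=np.radians(yawdeg)
    G=R.from_matrix(np.array([[np.cos(yw),np.sin(yw),0],[np.sin(yw),-np.cos(yw),0],[0,0,-1]]))
    g=np.array([x,y,z]); rv=(M.inv()*G).as_rotvec(); L=np.linalg.norm
    n=max(nmin,int(np.ceil(max(L(g-p)/.03/vmax, L(rv)/np.radians(6)/vmax))))
    rows=[]
    for i in range(n):
        Mi=M*R.from_rotvec(rv*i/n)
        d=Mi.inv().apply((g-p)/n)/.03
        rows.append([[round(float(a)+0,2) for a in d],[round(float(a)+0,2) for a in rv/n/np.radians(6)]])
    print(n,'rows; now',p.round(4),'yaw',np.degrees(np.arctan2(M.as_matrix()[1,0],M.as_matrix()[0,0])).round(1),'rv',np.degrees(rv).round(1))
    for k in range(0,n,12): print(json.dumps(rows[k:k+12]))
if __name__=='__main__':
    a=[float(v) for v in sys.argv[1:]]
    plan(*a[:4],*( [int(a[4])] if len(a)>4 else []))
E
python3 plan.py 0.42 0.13 0.36 82
```

```text
28 rows; now [ 0.237  -0.632   0.2218] yaw -69.4 rv [  -0.     0.  -151.4]
[[[-0.77, -0.52, -0.16], [-0.0, 0.0, -0.9]], [[-0.72, -0.59, -0.16], [-0.0, 0.0, -0.9]], [[-0.66, -0.66, -0.16], [-0.0, 0.0, -0.9]], [[-0.6, -0.72, -0.16], [-0.0, 0.0, -0.9]], [[-0.53, -0.77, -0.16], [-0.0, 0.0, -0.9]], [[-0.45, -0.82, -0.16], [-0.0, 0.0, -0.9]], [[-0.37, -0.86, -0.16], [-0.0, 0.0, -0.9]], [[-0.29, -0.89, -0.16], [-0.0, 0.0, -0.9]], [[-0.2, -0.91, -0.16], [-0.0, 0.0, -0.9]], [[-0.12, -0.93, -0.16], [-0.0, 0.0, -0.9]], [[-0.03, -0.93, -0.16], [-0.0, 0.0, -0.9]], [[0.06, -0.93, -0.16], [-0.0, 0.0, -0.9]]]
[[[0.15, -0.92, -0.16], [-0.0, 0.0, -0.9]], [[0.23, -0.9, -0.16], [-0.0, 0.0, -0.9]], [[0.32, -0.88, -0.16], [-0.0, 0.0, -0.9]], [[0.4, -0.84, -0.16], [-0.0, 0.0, -0.9]], [[0.47, -0.8, -0.16], [-0.0, 0.0, -0.9]], [[0.55, -0.75, -0.16], [-0.0, 0.0, -0.9]], [[0.62, -0.7, -0.16], [-0.0, 0.0, -0.9]], [[0.68, -0.64, -0.16], [-0.0, 0.0, -0.9]], [[0.74, -0.57, -0.16], [-0.0, 0.0, -0.9]], [[0.79, -0.5, -0.16], [-0.0, 0.0, -0.9]], [[0.83, -0.42, -0.16], [-0.0, 0.0, -0.9]], [[0.87, -0.34, -0.16], [-0.0, 0.0, -0.9]]]
[[[0.9, -0.26, -0.16], [-0.0, 0.0, -0.9]], [[0.92, -0.17, -0.16], [-0.0, 0.0, -0.9]], [[0.93, -0.09, -0.16], [-0.0, 0.0, -0.9]], [[0.93, 0.0, -0.16], [-0.0, 0.0, -0.9]]]
```

```bash
python3 - <<'E'
from plan import *
plan(.56,.26,.38,-69.4)
E
```

```text
34 rows; now [ 0.237  -0.632   0.2218] yaw -69.4 rv [ 0.  0. -0.]
[[[-0.71, -0.6, -0.16], [0.0, 0.0, -0.0]], [[-0.71, -0.6, -0.16], [0.0, 0.0, -0.0]], [[-0.71, -0.6, -0.16], [0.0, 0.0, -0.0]], [[-0.71, -0.6, -0.16], [0.0, 0.0, -0.0]], [[-0.71, -0.6, -0.16], [0.0, 0.0, -0.0]], [[-0.71, -0.6, -0.16], [0.0, 0.0, -0.0]], [[-0.71, -0.6, -0.16], [0.0, 0.0, -0.0]], [[-0.71, -0.6, -0.16], [0.0, 0.0, -0.0]], [[-0.71, -0.6, -0.16], [0.0, 0.0, -0.0]], [[-0.71, -0.6, -0.16], [0.0, 0.0, -0.0]], [[-0.71, -0.6, -0.16], [0.0, 0.0, -0.0]], [[-0.71, -0.6, -0.16], [0.0, 0.0, -0.0]]]
[[[-0.71, -0.6, -0.16], [0.0, 0.0, -0.0]], [[-0.71, -0.6, -0.16], [0.0, 0.0, -0.0]], [[-0.71, -0.6, -0.16], [0.0, 0.0, -0.0]], [[-0.71, -0.6, -0.16], [0.0, 0.0, -0.0]], [[-0.71, -0.6, -0.16], [0.0, 0.0, -0.0]], [[-0.71, -0.6, -0.16], [0.0, 0.0, -0.0]], [[-0.71, -0.6, -0.16], [0.0, 0.0, -0.0]], [[-0.71, -0.6, -0.16], [0.0, 0.0, -0.0]], [[-0.71, -0.6, -0.16], [0.0, 0.0, -0.0]], [[-0.71, -0.6, -0.16], [0.0, 0.0, -0.0]], [[-0.71, -0.6, -0.16], [0.0, 0.0, -0.0]], [[-0.71, -0.6, -0.16], [0.0, 0.0, -0.0]]]
[[[-0.71, -0.6, -0.16], [0.0, 0.0, -0.0]], [[-0.71, -0.6, -0.16], [0.0, 0.0, -0.0]], [[-0.71, -0.6, -0.16], [0.0, 0.0, -0.0]], [[-0.71, -0.6, -0.16], [0.0, 0.0, -0.0]], [[-0.71, -0.6, -0.16], [0.0, 0.0, -0.0]], [[-0.71, -0.6, -0.16], [0.0, 0.0, -0.0]], [[-0.71, -0.6, -0.16], [0.0, 0.0, -0.0]], [[-0.71, -0.6, -0.16], [0.0, 0.0, -0.0]], [[-0.71, -0.6, -0.16], [0.0, 0.0, -0.0]], [[-0.71, -0.6, -0.16], [0.0, 0.0, -0.0]]]
```

drive_tool(
  moves=[
    [[-0.7,-0.6,-0.4],[0,0,0]],
    [[-0.7,-0.6,-0.4],[0,0,0]],
    [[-0.7,-0.6,-0.4],[0,0,0]],
    [[-0.7,-0.6,-0.4],[0,0,0]],
    [[-0.7,-0.6,-0.4],[0,0,0]],
    [[-0.7,-0.6,-0.4],[0,0,0]],
    [[-0.7,-0.6,-0.3],[0,0,0]],
    [[-0.7,-0.6,-0.3],[0,0,0]],
    [[-0.7,-0.6,-0.3],[0,0,0]],
    [[-0.7,-0.6,-0.3],[0,0,0]],
    [[-0.7,-0.6,-0.3],[0,0,0]],
    [[-0.7,-0.6,-0.3],[0,0,0]],
  ],
  fingers=-1,
)

```text
time: 2.75
tcp_pos: [0.3532, -0.3116, 0.3517]
tool_rot: [-2.578, 1.794, -0.002]
wrist_force: [-0.5, -0.9, 1.4]
finger_gap: 0.0874
```

drive_tool(
  moves=[
    [[-0.7,-0.6,0],[0,0,0]],
    [[-0.7,-0.6,0],[0,0,0]],
    [[-0.7,-0.6,0],[0,0,0]],
    [[-0.7,-0.6,0],[0,0,0]],
    [[-0.7,-0.6,0],[0,0,0]],
    [[-0.7,-0.6,0],[0,0,0]],
    [[-0.7,-0.6,0],[0,0,0]],
    [[-0.7,-0.6,0],[0,0,0]],
    [[-0.7,-0.6,0],[0,0,0]],
    [[-0.7,-0.6,0],[0,0,0]],
    [[-0.7,-0.6,0],[0,0,0]],
    [[-0.7,-0.6,0],[0,0,0]],
  ],
)

```text
time: 4.25
tcp_pos: [0.4709, 0.0104, 0.3555]
tool_rot: [-2.576, 1.793, -0.017]
wrist_force: [0.4, -0.6, 0.1]
finger_gap: 0.088
```

drive_tool(
  moves=[
    [[-0.7,-0.6,-0.1],[0,0,0]],
    [[-0.7,-0.6,-0.1],[0,0,0]],
    [[-0.7,-0.6,-0.1],[0,0,0]],
    [[-0.7,-0.6,-0.1],[0,0,0]],
    [[-0.7,-0.6,-0.1],[0,0,0]],
    [[-0.7,-0.6,-0.1],[0,0,0]],
    [[-0.7,-0.6,-0.1],[0,0,0]],
    [[-0.7,-0.6,-0.1],[0,0,0]],
    [[-0.7,-0.6,-0.1],[0,0,0]],
    [[0,0,0],[0,0,0]],
  ],
)

```text
time: 5.5
tcp_pos: [0.5587, 0.2537, 0.3839]
tool_rot: [-2.578, 1.789, -0.019]
wrist_force: [0.1, -0.8, 0.8]
finger_gap: 0.0882
```

```bash
cat >> h.py <<'E'
def show(l,cam_,z,fn=pinpoint,n=5):
    c,T=cam(cam_)
    for r in fn(l,cam_)[:n]:
        v,u=r['location'];v*=480;u*=640
        print(l,cam_,round(r['score'],2),[round(u),round(v)],atz(c,T,u,v,z).round(4))
E
python3 - <<'E'
from h import *
s=state();print(s['tcp_pos'],s['tool_rot'],s['time'])
p,d=get_image('wrist');cv2.imwrite('pics/w1.png',p);np.save('w1d.npy',d)
for l,z in [('finisher',0),('plate',.093),('mark',.085),('selector_grip',.121),('selector_tip',.129),('pan',.093),('pan_handle',.185),('pan_lug',.128)]: show(l,'wrist',z)
p,d=get_image('top');cv2.imwrite('pics/top1.png',p)
show('blank0','top',0.006);show('blank0','top',0.006,trace);show('pad','top',.004,trace)
E
```

```text
[0.55868086 0.25374672 0.38392609] [-2.57792751  1.7891079  -0.01945017] 5.5
finisher wrist 0.62 [287, 182] [0.5429 0.2821 0.    ]
mark wrist 0.79 [190, 231] [0.4538 0.3798 0.085 ]
selector_grip wrist 0.94 [354, 239] [0.5255 0.1835 0.121 ]
selector_tip wrist 0.75 [367, 254] [0.5157 0.1627 0.129 ]
pan wrist 0.86 [222, 161] [0.5558 0.3639 0.093 ]
pan_handle wrist 0.83 [197, 172] [0.5534 0.3668 0.185 ]
pan_lug wrist 0.58 [172, 222] [0.4742 0.3936 0.128 ]
pan_lug wrist 0.42 [489, 311] [ 0.4984 -0.0169  0.128 ]
blank0 top 0.42 [480, 266] [ 0.5077 -0.4389  0.006 ]
blank0 top 0.41 [401, 223] [ 0.6431 -0.1909  0.006 ]
blank0 top 0.63 [482, 267] [ 0.5069 -0.4432  0.006 ]
blank0 top 0.61 [402, 224] [ 0.6379 -0.1941  0.006 ]
pad top 0.71 [376, 282] [ 0.4562 -0.1128  0.004 ]
```

View pics/w1.png

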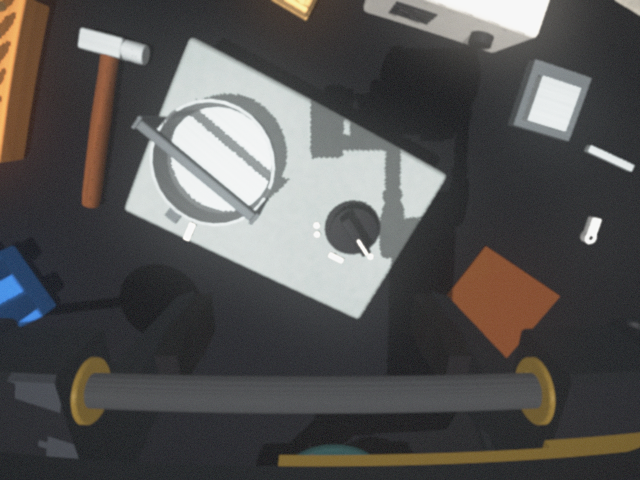

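View pics/top1.png

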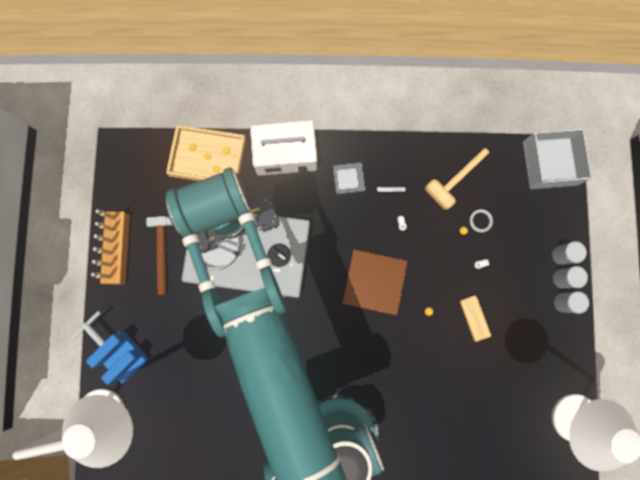

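```bash
python3 - <<'E'
from h import *
c,T=cam('wrist')
img=cv2.imread('pics/w1.png')
px=[(191,38),(446,176),(359,318),(125,209)]
g=cv2.cvtColor(img,cv2.COLOR_BGR2GRAY)
q=cv2.cornerSubPix(g,np.array(px,np.float32).reshape(-1,1,2),(6,6),(-1,-1),(3,30,.01)).reshape(-1,2);print(q)
W=np.array([atz(c,T,*p,.085) for p in q]);print(W.round(4))
# corners: (+x,+y),(+x,-y),(-x,-y),(-x,+y)
L=np.array([[.115,.175],[.115,-.175],[-.115,-.175],[-.115,.175]])
A=L-L.mean(0);B=W[:,:2]-W[:,:2].mean(0)
th=np.arctan2((A[:,0]*B[:,1]-A[:,1]*B[:,0]).sum(),(A*B).sum())
Rm=np.array([[np.cos(th),-np.sin(th)],[np.sin(th),np.cos(th)]]);o=W[:,:2].mean(0)
print('yaw',np.degrees(th),'o',o,'res',(A@Rm.T-B).round(4))
for n,l in dict(plate=(0,.085),mark=(-.1,.085),sel=(0,-.1)).items(): print(n,o+Rm@l)
for p,z,n in [((189,231),.085,'mark'),((139,123),.191,'h end a'),((254,216),.191,'h end b'),((358,241),.129,'w line a'),((371,257),.129,'w line b')]: print(n,atz(c,T,*p,z))
cv2.imwrite('pics/w1c.png',cv2.resize(img[70:290,110:430],None,fx=2.5,fy=2.5,interpolation=2))
E
```

```text
[[189.93245   37.574722]
 [445.6146   175.13957 ]
 [357.6492   318.409   ]
 [124.38141  209.08801 ]]
[[0.6759 0.441  0.085 ]
 [0.6345 0.0993 0.085 ]
 [0.4107 0.1267 0.085 ]
 [0.453  0.4681 0.085 ]]
yaw -6.972175923803648 o [0.54350621 0.28377518] res [[ 0.003   0.0025]
 [ 0.002  -0.0032]
 [-0.0026 -0.0026]
 [-0.0024  0.0033]]
plate [0.55382413 0.36814663]
mark [0.45456361 0.38028536]
sel [0.53136747 0.18451466]
mark [0.45349197 0.38102966 0.085     ]
h end a [0.5799897  0.42982532 0.191     ]
h end b [0.53189576 0.30144269 0.191     ]
w line a [0.52753447 0.18050876 0.129     ]
w line b [0.51427798 0.15810818 0.129     ]
```

View pics/w1c.png

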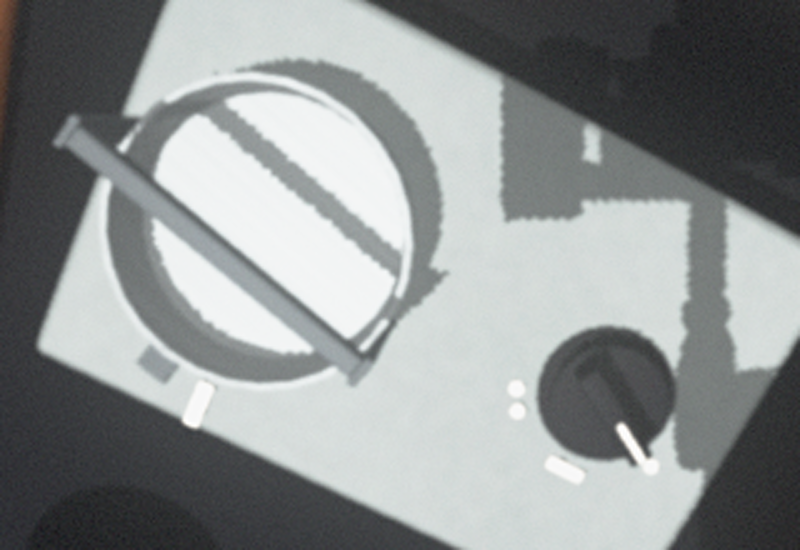

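```bash
python3 plan.py .5305 .1845 .16 -37
```

```text
9 rows; now [0.5585 0.2521 0.3843] yaw -69.7 rv [ -0.5  -0.6 -32.7]
[[[0.19, 0.19, 0.83], [-0.01, -0.01, -0.6]], [[0.18, 0.2, 0.83], [-0.01, -0.01, -0.6]], [[0.17, 0.21, 0.83], [-0.01, -0.01, -0.6]], [[0.16, 0.22, 0.83], [-0.01, -0.01, -0.6]], [[0.14, 0.23, 0.83], [-0.01, -0.01, -0.6]], [[0.13, 0.24, 0.83], [-0.01, -0.01, -0.6]], [[0.11, 0.25, 0.83], [-0.01, -0.01, -0.6]], [[0.1, 0.25, 0.83], [-0.01, -0.01, -0.6]], [[0.08, 0.26, 0.83], [-0.01, -0.01, -0.6]]]
```

drive_tool(
  moves=[
    [[0.4,0.4,0.6],[-0.01,-0.01,-0.6]],
    [[0.4,0.4,0.6],[-0.01,-0.01,-0.6]],
    [[0.3,0.4,0.8],[-0.01,-0.01,-0.6]],
    [[0.15,0.4,0.8],[-0.01,-0.01,-0.6]],
    [[0,0.3,0.8],[-0.01,-0.01,-0.6]],
    [[0,0.15,0.8],[-0.01,-0.01,-0.6]],
    [[0,0,0.8],[-0.01,-0.01,-0.6]],
    [[0,0,0.8],[-0.01,-0.01,-0.6]],
    [[0,0,0.4],[-0.01,-0.01,-0.6]],
    [[0,0,0],[0,0,0]],
  ],
  fingers=0.25,
  grip_force=15,
)

```text
time: 7.4
tcp_pos: [0.521, 0.1868, 0.1875]
tool_rot: [2.986, -0.976, 0.004]
wrist_force: [-0.3, -0.6, 0.3]
finger_gap: 0.0334
```

```bash
python3 - <<'E'
from h import *
s=state();print(s['tcp_pos'],s['tool_rot'],s['time'],s['finger_gap'])
p,d=get_image('wrist');cv2.imwrite('pics/w2.png',p)
for l,z in [('mark',.085),('selector_grip',.121),('selector_tip',.129)]: show(l,'wrist',z)
E
python3 plan.py .5305 .1845 .113 -37
```

```text
[0.52103969 0.18677134 0.18748269] [ 2.9856109  -0.97623307  0.00411879] 7.4 0.03342015992573499
mark wrist 0.89 [62, 68] [0.4542 0.3827 0.085 ]
selector_tip wrist 0.72 [324, 284] [0.5164 0.1647 0.129 ]
3 rows; now [0.5225 0.1873 0.1897] yaw -36.2 rv [-0.2 -0.3  0.8]
[[[0.09, -0.02, 0.85], [-0.01, -0.02, 0.04]], [[0.09, -0.03, 0.85], [-0.01, -0.02, 0.04]], [[0.09, -0.03, 0.85], [-0.01, -0.02, 0.04]]]
```

View pics/w2.png

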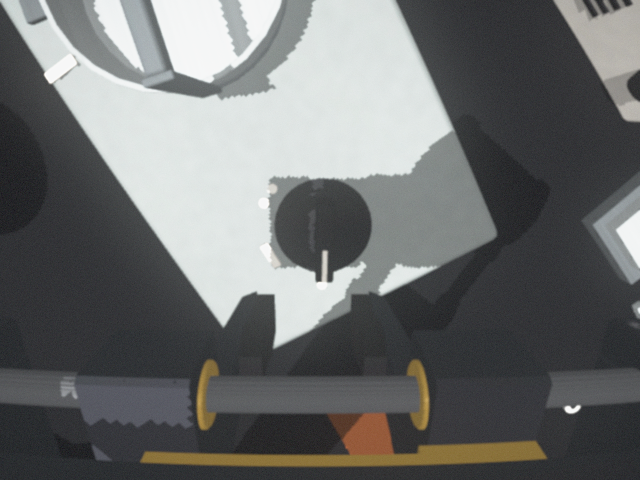

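```bash
python3 - <<'E'
from h import *
c,T=cam('wrist')
a=atz(c,T,323,225,.1);print(a)
b1=atz(c,T,325,251,.129);b2=atz(c,T,323,284,.129);print(b1,b2,np.degrees(np.arctan2(*(b2-b1)[1::-1])))
print(proj(c,T,[.5305,.1845,.129]),proj(c,T,[.5305-.026*np.cos(np.radians(53)),.1845-.026*np.sin(np.radians(53)),.129]))
E
```

```text
[0.53547925 0.1904444  0.1       ]
[0.53047426 0.18291331 0.129     ] [0.51598815 0.16496986 0.129     ] -128.91462173608224
[323.57970945 249.08726165] [322.69539608 286.309362  ]
```

```bash
python3 plan.py .5315 .1852 .114 -37.5 4
```

```text
4 rows; now [0.5225 0.1873 0.1897] yaw -36.2 rv [-0.2 -0.3  1.3]
[[[0.07, -0.03, 0.63], [-0.01, -0.01, 0.05]], [[0.07, -0.03, 0.63], [-0.01, -0.01, 0.05]], [[0.07, -0.03, 0.63], [-0.01, -0.01, 0.05]], [[0.07, -0.03, 0.63], [-0.01, -0.01, 0.05]]]
```

drive_tool(
  moves=[
    [[0.3,-0.12,0],[-0.01,-0.01,0.2]],
    [[0,0,0.6],[0,-0.01,0]],
    [[0,0,0.6],[0,0,0]],
    [[0,0,0.4],[0,0,0]],
    [[0,0,0],[0,0,0]],
  ],
)

```text
time: 8.22
tcp_pos: [0.533, 0.1846, 0.1387]
tool_rot: [-2.972, 1.011, -0.006]
wrist_force: [-0.3, -0.6, 0.0]
finger_gap: 0.0333
```

```bash
python3 plan.py .5315 .1852 .114 -37.5 3
```

```text
3 rows; now [0.533  0.1846 0.1387] yaw -37.6 rv [-0.2 -0.2 -0.1]
[[[-0.02, 0.01, 0.27], [-0.01, -0.01, -0.0]], [[-0.02, 0.01, 0.27], [-0.01, -0.01, -0.0]], [[-0.02, 0.01, 0.27], [-0.01, -0.01, -0.0]]]
```

drive_tool(
  moves=[
    [[-0.05,0.02,0.3],[-0.01,-0.01,0]],
    [[0,0,0.3],[0,0,0]],
    [[0,0,0.3],[0,0,0]],
    [[0,0,0],[0,0,0]],
  ],
)

```text
time: 8.72
tcp_pos: [0.5315, 0.1853, 0.11]
tool_rot: [-2.973, 1.011, -0.004]
wrist_force: [0.7, 0.2, -0.4]
finger_gap: 0.0328
```

drive_tool(
  moves=[
    [[0,0,0],[0,0,0]],
    [[0,0,0],[0,0,0]],
    [[0,0,0],[0,0,0]],
    [[0,0,0],[0,0,0]],
  ],
  fingers=1,
  grip_force=15,
)

```text
time: 9.22
tcp_pos: [0.5306, 0.1865, 0.1106]
tool_rot: [-2.972, 1.011, -0.001]
wrist_force: [-0.9, 0.6, -1.8]
finger_gap: 0.0111
```

drive_tool(
  moves=[
    [[0,0,0.15],[0,0,0]],
    [[0,0,0.15],[0,0,0]],
  ],
)

```text
time: 9.48
tcp_pos: [0.531, 0.1865, 0.1032]
tool_rot: [-2.972, 1.01, -0.003]
wrist_force: [-5.3, 0.5, 8.6]
finger_gap: 0.0111
```

drive_tool(
  moves=[
    [[0,0,0.15],[0,0,0]],
  ],
)

```text
time: 9.6
tcp_pos: [0.5312, 0.1866, 0.1]
tool_rot: [-2.971, 1.01, -0.003]
wrist_force: [-7.0, 0.2, 20.3]
finger_gap: 0.0113
```

drive_tool(
  moves=[
    [[0,0,0.1],[0,0,0]],
  ],
)

```text
time: 9.72
tcp_pos: [0.5316, 0.1869, 0.0998]
tool_rot: [-2.971, 1.01, -0.004]
wrist_force: [-10.2, -1.2, 21.9]
finger_gap: 0.0114
```

drive_tool(
  moves=[
    [[-0.03,0.02,0.03],[0,0,0.7]],
    [[0,0,0.03],[0,0,0.8]],
    [[0,0,0.03],[0,0,0.8]],
    [[0,0,0.03],[0,0,0.8]],
    [[0,0,0.03],[0,0,0.8]],
  ],
)

```text
time: 10.35
tcp_pos: [0.5315, 0.1866, 0.1024]
tool_rot: [-2.693, 1.608, -0.005]
wrist_force: [-5.3, 0.8, 8.4]
finger_gap: 0.0113
```

```bash
python3 plan.py .5315 .1855 .1 -97
```

```text
7 rows; now [0.5315 0.1866 0.1024] yaw -61.7 rv [-0.3  0.1 35.3]
[[[0.0, 0.0, 0.01], [-0.01, 0.0, 0.84]], [[0.0, 0.0, 0.01], [-0.01, 0.0, 0.84]], [[0.01, 0.0, 0.01], [-0.01, 0.0, 0.84]], [[0.01, 0.0, 0.01], [-0.01, 0.0, 0.84]], [[0.01, 0.0, 0.01], [-0.01, 0.0, 0.84]], [[0.01, 0.0, 0.01], [-0.01, 0.0, 0.84]], [[0.01, -0.0, 0.01], [-0.01, 0.0, 0.84]]]
```

drive_tool(
  moves=[
    [[0,0,0.08],[0,0,0.8]],
    [[0,0,0.06],[0,0,0.8]],
    [[0,0,0.06],[0,0,0.8]],
    [[0,0,0.06],[0,0,0.8]],
    [[0,0,0.06],[0,0,0.8]],
  ],
)

```text
time: 10.98
tcp_pos: [0.5317, 0.1863, 0.0998]
tool_rot: [-2.285, 2.148, -0.004]
wrist_force: [-7.4, -1.0, 12.7]
finger_gap: 0.0114
```

```bash
python3 plan.py .5315 .1855 .1 -97;python3 -c "
from h import *;print(state()['torque'],state()['wrist_force'])"
```

```text
2 rows; now [0.5317 0.1863 0.0998] yaw -86.5 rv [-0.3  0.1 10.5]
[[[0.01, 0.0, -0.0], [-0.03, 0.01, 0.88]], [[0.01, 0.0, -0.0], [-0.03, 0.01, 0.88]]]
[-0.0794405   1.20685978  0.0159517 ] [-7.36831688 -0.98563189 12.67225466]
```

drive_tool(
  moves=[
    [[0,0,0.05],[0,0,0.85]],
    [[0,0,0.04],[0,0,0.85]],
    [[0,0,0.02],[0,0,0.15]],
  ],
)

```text
time: 11.35
tcp_pos: [0.5316, 0.1861, 0.1008]
tool_rot: [-2.058, 2.367, -0.004]
wrist_force: [-5.6, -0.7, 8.9]
finger_gap: 0.0114
```

```bash
python3 plan.py .5315 .1855 .11 -97
```

```text
1 rows; now [0.5316 0.1861 0.1008] yaw -98.0 rv [-0.3  0.1 -1. ]
[[[0.02, -0.0, -0.31], [-0.05, 0.02, -0.16]]]
```

drive_tool(
  moves=[
    [[0,0,-0.15],[0,0,-0.1]],
    [[0,0,-0.15],[0,0,-0.05]],
    [[0,0,-0.05],[0,0,0]],
  ],
)

```text
time: 11.72
tcp_pos: [0.5307, 0.1859, 0.1104]
tool_rot: [-2.077, 2.352, -0.003]
wrist_force: [3.9, 1.9, -13.4]
finger_gap: 0.0109
```

drive_tool(
  moves=[
    [[0,0,0],[0,0,0]],
    [[0,0,0],[0,0,0]],
    [[0,0,-0.3],[0,0,0]],
    [[0,0,-0.7],[0,0,0]],
    [[0,0,-0.9],[0,0,0]],
    [[0,0,-0.9],[0,0,0]],
    [[0,0,-0.9],[0,0,0]],
    [[0,0,-0.9],[0,0,0]],
    [[0,0,-0.5],[0,0,0]],
  ],
  fingers=0.2,
)

```text
time: 12.85
tcp_pos: [0.5325, 0.1847, 0.2743]
tool_rot: [-2.074, 2.348, -0.012]
wrist_force: [-0.3, -0.2, 0.4]
finger_gap: 0.0352
```

```bash
python3 - <<'E'
from h import *
s=state();print(s['tcp_pos'],s['tool_rot'],s['time'],s['finger_gap'],s['wrist_force'])
p,d=get_image('wrist');cv2.imwrite('pics/w3.png',p)
c,T=cam('wrist')
for l,z in [('mark',.085),('selector_grip',.121),('selector_tip',.129)]:
  for r in pinpoint(l,'wrist')[:2]:
    v,u=np.array(r['location'])*[480,640]
    P=atd(c,T,u,v,float(d[int(v),int(u)])); print(l,r['score'],u,v,atz(c,T,u,v,z),P)
E
```

```text
[0.53245564 0.18471095 0.27427322] [-2.07363175  2.3479254  -0.01151643] 12.85 0.03519243312247333 [-0.34072951 -0.22601686  0.38919443]
mark 0.88 138.88 301.296 [0.4570171  0.38294591 0.085     ] [0.45902077 0.38026754 0.08956697]
selector_grip 0.82 311.808 218.784 [0.53314967 0.18596071 0.121     ] [0.53541689 0.1856363  0.13007655]
selector_tip 0.95 309.50399999999996 249.02400000000003 [0.50819024 0.19111133 0.129     ] [0.50920082 0.19095149 0.13200435]
```

View pics/w3.png

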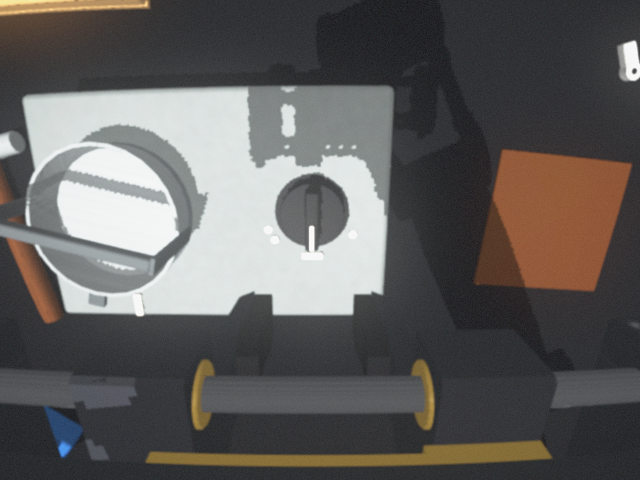

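```bash
python3 - <<'E'
from plan import *
c,T=cam('wrist')
img=cv2.imread('pics/w3.png')
print([atz(c,T,*p,.004).round(4) for p in [(503,150),(630,163),(595,291),(475,285)]])
plan(.555,.366,.25,-20.5)
c,T=cam('top')
img=cv2.imread('pics/top1.png')
print([atz(c,T,*p,.004).round(4) for p in [(354,250),(407,259),(397,315),(343,305)]])
E
```

```text
[array([ 0.5557, -0.0396,  0.004 ]), array([ 0.5244, -0.2018,  0.004 ]), array([ 0.3573, -0.1737,  0.004 ]), array([ 0.3891, -0.0075,  0.004 ])]
14 rows; now [0.5313 0.1845 0.271 ] yaw -97.1 rv [ -0.4  -0.3 -76.6]
[[[-0.44, -0.0, 0.05], [-0.0, -0.0, -0.91]], [[-0.43, -0.04, 0.05], [-0.0, -0.0, -0.91]], [[-0.43, -0.08, 0.05], [-0.0, -0.0, -0.91]], [[-0.42, -0.13, 0.05], [-0.0, -0.0, -0.91]], [[-0.4, -0.16, 0.05], [-0.0, -0.0, -0.91]], [[-0.39, -0.2, 0.05], [-0.0, -0.0, -0.91]], [[-0.36, -0.24, 0.05], [-0.0, -0.0, -0.91]], [[-0.34, -0.27, 0.05], [-0.0, -0.0, -0.91]], [[-0.31, -0.3, 0.05], [-0.0, -0.0, -0.91]], [[-0.28, -0.33, 0.05], [-0.0, -0.0, -0.91]], [[-0.25, -0.36, 0.05], [-0.0, -0.0, -0.91]], [[-0.21, -0.38, 0.05], [-0.0, -0.0, -0.91]]]
[[[-0.18, -0.4, 0.05], [-0.0, -0.0, -0.91]], [[-0.14, -0.41, 0.05], [-0.0, -0.0, -0.91]]]
[array([ 0.5548, -0.0433,  0.004 ]), array([ 0.5287, -0.2088,  0.004 ]), array([ 0.3557, -0.1765,  0.004 ]), array([ 0.3844, -0.0101,  0.004 ])]
```

drive_tool(
  moves=[
    [[-0.44,0,0],[0,0,-0.95]],
    [[-0.43,-0.04,0],[0,0,-0.95]],
    [[-0.43,-0.1,0],[0,0,-0.95]],
    [[-0.42,-0.13,0],[0,0,-0.95]],
    [[-0.4,-0.16,0],[0,0,-0.95]],
    [[-0.39,-0.2,0],[0,0,-0.95]],
    [[-0.36,-0.24,0],[0,0,-0.95]],
    [[-0.34,-0.27,0],[0,0,-0.95]],
    [[-0.31,-0.3,0],[0,0,-0.95]],
    [[-0.28,-0.33,0],[0,0,-0.95]],
    [[-0.25,-0.36,0],[0,0,-0.95]],
    [[-0.21,-0.4,0],[0,0,-0.95]],
  ],
  fingers=-0.4,
)

```text
time: 14.55
tcp_pos: [0.5348, 0.3391, 0.2416]
tool_rot: [3.032, -0.715, -0.041]
wrist_force: [0.5, 0.9, 0.7]
finger_gap: 0.0619
```

drive_tool(
  moves=[
    [[-0.18,-0.4,0],[0,0,-0.9]],
    [[-0.14,-0.4,0],[0,0,-0.9]],
    [[0,0,0],[0,0,0]],
  ],
)

```text
time: 14.92
tcp_pos: [0.5327, 0.3646, 0.2335]
tool_rot: [3.082, -0.415, -0.059]
wrist_force: [-0.1, -0.7, -0.0]
finger_gap: 0.0618
```

```bash
python3 - <<'E'
from plan import *
s=state()
p,d=get_image('wrist');cv2.imwrite('pics/w4.png',p)
for l,z in [('pan_handle',.185),('mark',.085),('pan_lug',.128)]: show(l,'wrist',z)
plan(.555,.366,.22,-20.5)
E
```

```text
pan_handle wrist 0.66 [346, 244] [0.5534 0.3666 0.185 ]
mark wrist 0.66 [225, 213] [0.4549 0.3828 0.085 ]
pan_lug wrist 0.78 [232, 205] [0.4774 0.3959 0.128 ]
1 rows; now [0.5334 0.3639 0.2351] yaw -15.5 rv [2.1 1.7 5.1]
[[[0.69, -0.27, 0.47], [0.34, 0.29, 0.84]]]
```

View pics/w4.png

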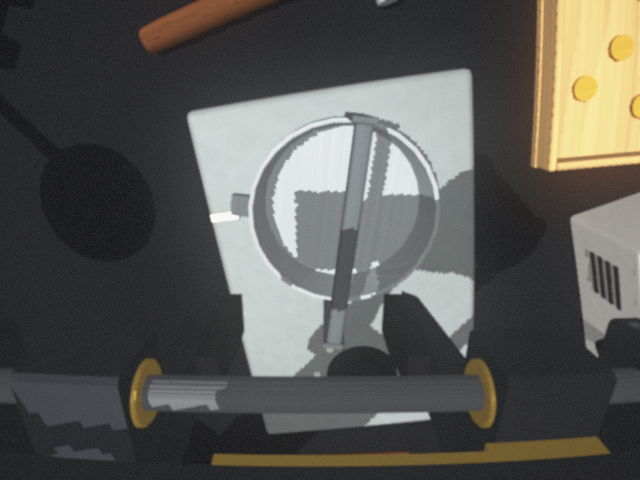

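```bash
python3 - <<'E'
from plan import *
c,T=cam('wrist')
a=atz(c,T,362,118,.191);b=atz(c,T,335,342,.191);print(a,b,(a+b)/2,np.linalg.norm(a-b),np.degrees(np.arctan2(*(a-b)[1::-1])))
plan(.5545,.366,.2351,-20.5)
E
```

```text
[0.57922051 0.43465684 0.191     ] [0.53128768 0.3038558  0.191     ] [0.55525409 0.36925632 0.191     ] 0.13930710888741496 69.87433410768273
1 rows; now [0.5334 0.3639 0.2351] yaw -15.5 rv [2.1 1.7 5.1]
[[[0.66, -0.25, -0.03], [0.34, 0.29, 0.84]]]
```

drive_tool(
  moves=[
    [[0.35,-0.15,0],[0.17,0.15,0.4]],
    [[0.35,-0.15,0],[0.17,0.15,0.4]],
    [[0,0,0],[0,0,0]],
  ],
)

```text
time: 15.5
tcp_pos: [0.5583, 0.3656, 0.2349]
tool_rot: [-3.088, 0.565, -0.008]
wrist_force: [0.2, -0.4, 0.6]
finger_gap: 0.0613
```

```bash
python3 plan.py .555 .3675 .173 -20.3 3
```

```text
3 rows; now [0.5583 0.3656 0.2349] yaw -20.7 rv [-0.2 -0.3 -0.4]
[[[-0.05, -0.0, 0.69], [-0.01, -0.01, -0.02]], [[-0.04, -0.0, 0.69], [-0.01, -0.01, -0.02]], [[-0.04, -0.01, 0.69], [-0.01, -0.01, -0.02]]]
```

drive_tool(
  moves=[
    [[-0.13,0,0.5],[-0.03,-0.05,-0.06]],
    [[0,0,0.65],[0,0,0]],
    [[0,0,0.65],[0,0,0]],
    [[0,0,0.25],[0,0,0]],
    [[0,0,0],[0,0,0]],
  ],
)

```text
time: 16.12
tcp_pos: [0.5528, 0.3663, 0.1667]
tool_rot: [3.09, -0.554, -0.007]
wrist_force: [-0.3, 0.2, 0.0]
finger_gap: 0.0617
```

drive_tool(
  moves=[
    [[0,0,0],[0,0,0]],
    [[0,0,0],[0,0,0]],
    [[0,0,0],[0,0,0]],
    [[0,0,0],[0,0,0]],
    [[0,0,0],[0,0,0]],
  ],
  fingers=1,
  grip_force=35,
)

```text
time: 16.75
tcp_pos: [0.5543, 0.3672, 0.1693]
tool_rot: [-3.092, 0.555, 0.002]
wrist_force: [0.8, 0.2, -0.3]
finger_gap: 0.0139
```

drive_tool(
  moves=[
    [[0,0,0],[0,0,0]],
    [[0,0,0],[0,0,0]],
  ],
)

```text
time: 17.0
tcp_pos: [0.5541, 0.3672, 0.1693]
tool_rot: [-3.092, 0.554, 0.002]
wrist_force: [-0.4, -0.3, 0.1]
finger_gap: 0.0092
```

drive_tool(
  moves=[
    [[0,0,-0.2],[0,0,0]],
    [[0,0,-0.4],[0,0,0]],
    [[0,0,-0.6],[0,0,0]],
    [[0,0,-0.6],[0,0,0]],
    [[0,0,0],[0,0,0]],
  ],
)

```text
time: 17.62
tcp_pos: [0.5541, 0.367, 0.2267]
tool_rot: [3.092, -0.554, -0.003]
wrist_force: [-0.1, 0.2, -2.7]
finger_gap: 0.0091
```

```bash
python3 - <<'E'
from plan import *
for n in ['wrist','side']:
  p,d=get_image(n);cv2.imwrite(f'pics/{n}5.png',p)
s=state();print(s['wrist_force'],s['torque'],s['joint_positions'])
plan(.456,-.107,.26,-20.3)
E
```

```text
[-0.07479902 -0.83134781 -2.68127752] [-0.03232986 -0.05936379 -0.02324869] [5.47061517e-01 2.44244765e-01 1.62381491e+00 8.95244950e-04
 1.27914196e+00 9.01721609e-01]
17 rows; now [0.5529 0.3663 0.2243] yaw -20.3 rv [ 0.2  0.2 -0. ]
[[[0.14, 0.94, -0.07], [0.0, 0.0, -0.0]], [[0.14, 0.94, -0.07], [0.0, 0.0, -0.0]], [[0.14, 0.94, -0.07], [0.0, 0.0, -0.0]], [[0.14, 0.94, -0.07], [0.0, 0.0, -0.0]], [[0.14, 0.94, -0.07], [0.0, 0.0, -0.0]], [[0.14, 0.94, -0.07], [0.0, 0.0, -0.0]], [[0.14, 0.94, -0.07], [0.0, 0.0, -0.0]], [[0.14, 0.94, -0.07], [0.0, 0.0, -0.0]], [[0.14, 0.94, -0.07], [0.0, 0.0, -0.0]], [[0.14, 0.94, -0.07], [0.0, 0.0, -0.0]], [[0.14, 0.94, -0.07], [0.0, 0.0, -0.0]], [[0.14, 0.94, -0.07], [0.0, 0.0, -0.0]]]
[[[0.14, 0.94, -0.07], [0.0, 0.0, -0.0]], [[0.14, 0.94, -0.07], [0.0, 0.0, -0.0]], [[0.14, 0.94, -0.07], [0.0, 0.0, -0.0]], [[0.14, 0.94, -0.07], [0.0, 0.0, -0.0]], [[0.14, 0.94, -0.07], [0.0, 0.0, -0.0]]]
```

View pics/side5.png

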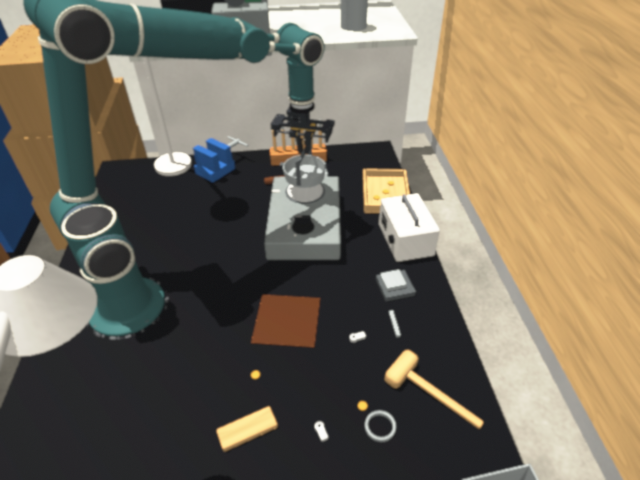

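drive_tool(
  moves=[
    [[0,0.2,-0.6],[0,0,0]],
    [[0.1,0.5,-0.6],[0,0,0]],
    [[0.14,0.8,-0.2],[0,0,0]],
    [[0.14,0.94,0],[0,0,0]],
    [[0.14,0.94,0],[0,0,0]],
    [[0.14,0.94,0],[0,0,0]],
    [[0.14,0.94,0],[0,0,0]],
    [[0.14,0.94,0],[0,0,0]],
    [[0.14,0.94,0],[0,0,0]],
    [[0.14,0.94,0],[0,0,0]],
    [[0.14,0.94,0],[0,0,0]],
    [[0.14,0.94,0],[0,0,0]],
  ],
)

```text
time: 19.23
tcp_pos: [0.4822, 0.0473, 0.274]
tool_rot: [3.083, -0.559, -0.002]
wrist_force: [0.3, -0.5, -3.0]
finger_gap: 0.0093
```

```bash
python3 - <<'E'
from plan import *
plan(.456,-.107,.2,-20.3)
print(state()['finger_gap'])
E
```

```text
6 rows; now [0.4822 0.0473 0.274 ] yaw -20.6 rv [ 0.5 -0.  -0.3]
[[[0.16, 0.85, 0.42], [0.01, -0.0, -0.01]], [[0.16, 0.85, 0.42], [0.01, -0.0, -0.01]], [[0.16, 0.85, 0.42], [0.01, -0.0, -0.01]], [[0.16, 0.85, 0.41], [0.01, -0.0, -0.01]], [[0.16, 0.85, 0.41], [0.01, -0.0, -0.01]], [[0.16, 0.85, 0.41], [0.01, -0.0, -0.01]]]
0.009301929969690939
```

drive_tool(
  moves=[
    [[0.16,0.85,0.1],[0.01,0,0]],
    [[0.16,0.85,0.3],[0.01,0,0]],
    [[0.16,0.85,0.5],[0.01,0,0]],
    [[0.16,0.85,0.6],[0.01,0,0]],
    [[0.16,0.75,0.6],[0.01,0,0]],
    [[0.1,0.6,0.6],[0.01,0,0]],
    [[0.05,0.2,0.5],[0,0,0]],
    [[0,0,0.4],[0,0,0]],
    [[0,0,0],[0,0,0]],
  ],
)

```text
time: 20.35
tcp_pos: [0.4462, -0.1158, 0.1676]
tool_rot: [3.083, -0.576, 0.01]
wrist_force: [0.4, -0.1, -2.9]
finger_gap: 0.0093
```

```bash
python3 - <<'E'
from plan import *
plan(.456,-.107,.0815,-20.3)
E
```

```text
3 rows; now [ 0.4462 -0.1158  0.1676] yaw -21.2 rv [ 0.2 -0.4 -0.9]
[[[0.06, -0.13, 0.96], [0.01, -0.02, -0.05]], [[0.06, -0.13, 0.96], [0.01, -0.02, -0.05]], [[0.07, -0.13, 0.96], [0.01, -0.02, -0.05]]]
```

drive_tool(
  moves=[
    [[0.2,-0.4,0.4],[0.03,-0.06,-0.1]],
    [[0,0,0.6],[0,0,0]],
    [[0,0,0.6],[0,0,0]],
    [[0,0,0.4],[0,0,0]],
    [[0,0,0.3],[0,0,0]],
    [[0,0,0],[0,0,0]],
  ],
)

```text
time: 21.1
tcp_pos: [0.4625, -0.1025, 0.0975]
tool_rot: [-3.092, 0.55, -0.01]
wrist_force: [0.8, 0.2, -2.1]
finger_gap: 0.0094
```

```bash
python3 - <<'E'
from plan import *
plan(.456,-.107,.0815,-20.3)
E
```

```text
1 rows; now [ 0.4625 -0.1025  0.0975] yaw -20.2 rv [-0.1 -0.3  0.1]
[[[-0.16, 0.22, 0.53], [-0.02, -0.06, 0.02]]]
```

drive_tool(
  moves=[
    [[-0.15,0.2,0.15],[-0.02,-0.04,0]],
    [[0,0,0.15],[0,0,0]],
    [[0,0,0.1],[0,0,0]],
    [[0,0,0],[0,0,0]],
  ],
)

```text
time: 21.6
tcp_pos: [0.457, -0.1074, 0.0861]
tool_rot: [3.092, -0.551, 0.007]
wrist_force: [-0.4, 0.7, -3.1]
finger_gap: 0.0094
```

drive_tool(
  moves=[
    [[0,0,0.07],[0,0,0]],
    [[0,0,0],[0,0,0]],
  ],
)

```text
time: 21.85
tcp_pos: [0.4573, -0.1076, 0.0842]
tool_rot: [3.092, -0.552, 0.008]
wrist_force: [0.3, -0.5, -3.4]
finger_gap: 0.0094
```

drive_tool(
  moves=[
    [[0,0,0.07],[0,0,0]],
    [[0,0,0.05],[0,0,0]],
    [[0,0,0],[0,0,0]],
  ],
)

```text
time: 22.22
tcp_pos: [0.4575, -0.1076, 0.0805]
tool_rot: [3.092, -0.552, 0.008]
wrist_force: [-0.0, -0.2, -2.5]
finger_gap: 0.0094
```

drive_tool(
  moves=[
    [[0,0,0.05],[0,0,0]],
    [[0,0,0.04],[0,0,0]],
  ],
)

```text
time: 22.48
tcp_pos: [0.4577, -0.1076, 0.0801]
tool_rot: [3.092, -0.551, 0.007]
wrist_force: [-5.1, 1.5, 7.3]
finger_gap: 0.0094
```

drive_tool(
  moves=[
    [[0,0,0],[0,0,0]],
    [[0,0,0],[0,0,0]],
    [[0,0,0],[0,0,0]],
    [[0,0,-0.5],[0,0,0]],
    [[0,0,-0.9],[0,0,0]],
    [[0,0,-0.9],[0,0,0]],
    [[0,0,-0.9],[0,0,0]],
    [[0,0,-0.9],[0,0,0]],
    [[0,0,-0.9],[0,0,0]],
    [[0,0,-0.5],[0,0,0]],
  ],
  fingers=-0.2,
)

```text
time: 23.72
tcp_pos: [0.458, -0.1077, 0.2564]
tool_rot: [3.092, -0.551, 0.016]
wrist_force: [0.2, 0.2, -0.1]
finger_gap: 0.0532
```

```bash
python3 - <<'E'
from plan import *
p,d=get_image('wrist');cv2.imwrite('pics/w6.png',p)
for l,z in [('pan_handle',.096),('pan_lug',.039),('pan',.004),('blank0',.006)]: show(l,'wrist',z)
p,d=get_image('side');cv2.imwrite('pics/s6.png',p); show('blank0','side',.006)
E
```

```text
pan_handle wrist 0.63 [311, 213] [ 0.4603 -0.1085  0.096 ]
pan_lug wrist 0.18 [309, 212] [ 0.454  -0.1198  0.039 ]
pan wrist 0.9 [311, 193] [ 0.4591 -0.1074  0.004 ]
blank0 wrist 0.84 [484, 205] [ 0.6397 -0.1878  0.006 ]
blank0 side 0.55 [354, 336] [ 0.6363 -0.1857  0.006 ]
blank0 side 0.51 [295, 179] [0.5261 0.5591 0.006 ]
```

View pics/w6.png

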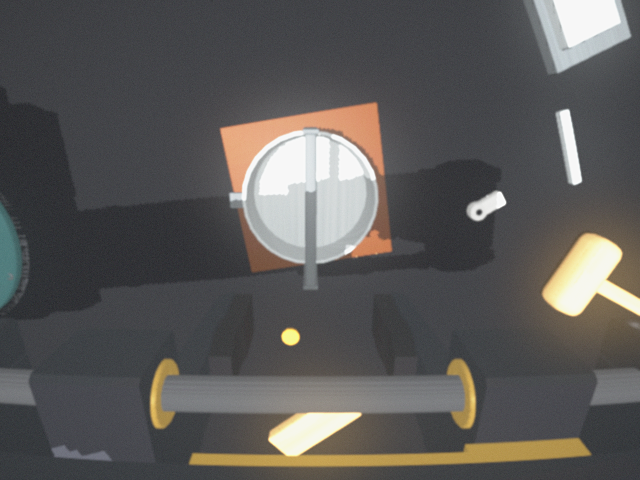

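View pics/s6.png

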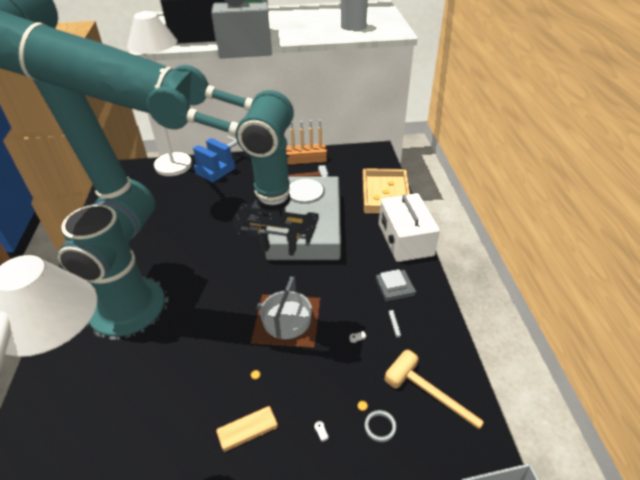

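```bash
python3 - <<'E'
from plan import *
c,T=cam('wrist')
img=cv2.imread('pics/w6.png')
g=img.min(axis=2)[180:235,455:520]; m=(g>130).astype(np.uint8)
ys,xs=np.nonzero(m);P=np.array([atz(c,T,x+455,y+180,.012)[:2] for x,y in zip(xs,ys)])
r=cv2.minAreaRect((P*1000).astype(np.float32));print(r,len(P))
cv2.imwrite('pics/w6c.png',cv2.resize(img[170:245,440:530],None,fx=6,fy=6,interpolation=2))
print(atz(c,T,477,212,.012),atz(c,T,503,197,.012))
E
```

```text
((637.098388671875, -184.9772186279297), (44.0951042175293, 23.874284744262695), 13.637808799743652) 660
[ 0.62596131 -0.18899101  0.012     ] [ 0.65812599 -0.18228596  0.012     ]
```

View pics/w6c.png

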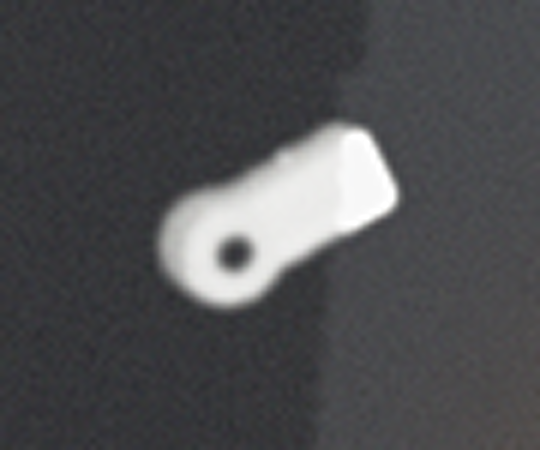

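```bash
python3 plan.py .641 -.1857 .12 -77.5
```

```text
10 rows; now [ 0.4563 -0.1072  0.2521] yaw -20.2 rv [-0.1 -0.2 57.3]
[[[0.67, 0.03, 0.44], [-0.0, -0.0, 0.95]], [[0.67, -0.03, 0.44], [-0.0, -0.0, 0.95]], [[0.66, -0.1, 0.44], [-0.0, -0.0, 0.95]], [[0.65, -0.17, 0.44], [-0.0, -0.0, 0.95]], [[0.63, -0.23, 0.44], [-0.0, -0.0, 0.95]], [[0.6, -0.29, 0.44], [-0.0, -0.0, 0.95]], [[0.57, -0.35, 0.44], [-0.0, -0.0, 0.95]], [[0.53, -0.41, 0.44], [-0.0, -0.0, 0.95]], [[0.49, -0.46, 0.44], [-0.0, -0.0, 0.95]], [[0.44, -0.5, 0.44], [-0.0, -0.0, 0.95]]]
```

drive_tool(
  moves=[
    [[0.67,0.03,0],[0,0,0.95]],
    [[0.67,-0.03,0],[0,0,0.95]],
    [[0.66,-0.1,0],[0,0,0.95]],
    [[0.65,-0.17,0.2],[0,0,0.95]],
    [[0.63,-0.23,0.4],[0,0,0.95]],
    [[0.6,-0.3,0.6],[0,0,0.95]],
    [[0.57,-0.35,0.8],[0,0,0.95]],
    [[0.53,-0.4,0.8],[0,0,0.95]],
    [[0.5,-0.46,0.8],[0,0,0.95]],
    [[0.4,-0.5,0.6],[0,0,0.95]],
    [[0,0,0],[0,0,0]],
  ],
  fingers=0.1,
)

```text
time: 25.45
tcp_pos: [0.6363, -0.1863, 0.1048]
tool_rot: [2.417, -1.995, -0.032]
wrist_force: [-0.3, -0.1, -0.1]
finger_gap: 0.0395
```

```bash
python3 - <<'E'
from plan import *
p,d=get_image('wrist');cv2.imwrite('pics/w7.png',p)
show('blank0','wrist',.012)
plan(.641,-.1857,.06,-77.5)
E
```

```text
blank0 wrist 0.8 [322, 222] [ 0.6469 -0.1903  0.012 ]
blank0 wrist 0.65 [554, 394] [ 0.5316 -0.4245  0.012 ]
2 rows; now [ 0.6365 -0.1862  0.107 ] yaw -79.0 rv [ 0.9  0.6 -1.5]
[[[0.01, -0.09, 0.78], [0.08, 0.05, -0.13]], [[0.01, -0.08, 0.78], [0.08, 0.05, -0.13]]]
```

View pics/w7.png

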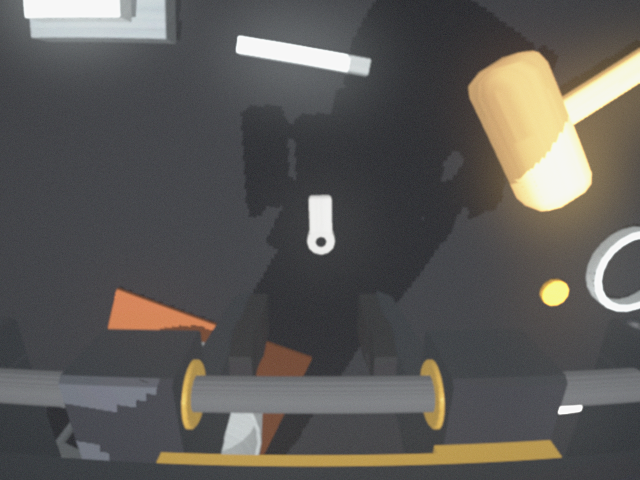

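```bash
python3 - <<'E'
from plan import *
c,T=cam('wrist')
a=atz(c,T,321,241,.012);b=atz(c,T,320,197,.012);print(a,b,np.degrees(np.arctan2(*(b-a)[1::-1])))
print(atz(c,T,321,255,.012))
E
```

```text
[ 0.63287753 -0.1925985   0.012     ] [ 0.66474477 -0.18547629  0.012     ] 12.598344180688906
[ 0.62214501 -0.19475946  0.012     ]
```

```bash
python3 plan.py .644 -.1895 .06 -77.4
```

```text
2 rows; now [ 0.6365 -0.1862  0.107 ] yaw -79.0 rv [ 0.9  0.6 -1.6]
[[[0.09, -0.13, 0.78], [0.08, 0.05, -0.13]], [[0.08, -0.12, 0.78], [0.08, 0.05, -0.13]]]
```

drive_tool(
  moves=[
    [[0.17,-0.25,0.4],[0.15,0.1,-0.27]],
    [[0,0,0.6],[0,0,0]],
    [[0,0,0.5],[0,0,0]],
    [[0,0,0],[0,0,0]],
  ],
)

```text
time: 26.05
tcp_pos: [0.6445, -0.1895, 0.0606]
tool_rot: [-2.457, 1.958, -0.005]
wrist_force: [0.1, 0.2, -0.3]
finger_gap: 0.0394
```

```bash
python3 plan.py .644 -.1895 .011 -77.4 3
```

```text
3 rows; now [ 0.6445 -0.1895  0.0606] yaw -77.1 rv [-0.1 -0.1  0.3]
[[[-0.0, 0.01, 0.55], [-0.01, -0.01, 0.02]], [[-0.0, 0.01, 0.55], [-0.01, -0.01, 0.02]], [[-0.0, 0.01, 0.55], [-0.01, -0.01, 0.02]]]
```

drive_tool(
  moves=[
    [[0,0,0.5],[0,0,0]],
    [[0,0,0.5],[0,0,0]],
    [[0,0,0.4],[0,0,0]],
    [[0,0,0],[0,0,0]],
  ],
)

```text
time: 26.55
tcp_pos: [0.6445, -0.1895, 0.0156]
tool_rot: [2.457, -1.958, 0.004]
wrist_force: [0.0, -1.0, -0.6]
finger_gap: 0.04
```

drive_tool(
  moves=[
    [[0,0,0.12],[0,0,0]],
    [[0,0,0],[0,0,0]],
  ],
)

```text
time: 26.8
tcp_pos: [0.645, -0.1896, 0.0121]
tool_rot: [-2.456, 1.958, -0.005]
wrist_force: [0.3, -0.6, 0.3]
finger_gap: 0.0393
```

drive_tool(
  moves=[
    [[0,0,0],[0,0,0]],
    [[0,0,0],[0,0,0]],
    [[0,0,0],[0,0,0]],
    [[0,0,0],[0,0,0]],
    [[0,0,0],[0,0,0]],
  ],
  fingers=1,
  grip_force=20,
)

```text
time: 27.42
tcp_pos: [0.6462, -0.1901, 0.0138]
tool_rot: [-2.456, 1.957, -0.01]
wrist_force: [-0.1, -0.5, -0.3]
finger_gap: 0.0005
```

drive_tool(
  moves=[
    [[0,0,-0.5],[0,0,0]],
    [[0,0,-0.9],[0,0,0]],
    [[0,0,-0.9],[0,0,0]],
    [[0,0,-0.9],[0,0,0]],
    [[0,0,-0.9],[0,0,0]],
    [[0,0,-0.2],[0,0,0]],
  ],
)

```text
time: 28.18
tcp_pos: [0.646, -0.1898, 0.1513]
tool_rot: [-2.455, 1.957, -0.013]
wrist_force: [0.4, -0.4, 0.3]
finger_gap: 0.0002
```

```bash
python3 - <<'E'
from plan import *
p,d=get_image('wrist');cv2.imwrite('pics/w8.png',p)
p,d=get_image('side');cv2.imwrite('pics/s8.png',p)
plan(.495,-.1215,.14,-110.3)
E
```

```text
6 rows; now [ 0.645  -0.1895  0.1492] yaw -77.1 rv [-0.3 -0.1 33.2]
[[[-0.55, 0.73, 0.05], [-0.01, -0.0, 0.92]], [[-0.48, 0.78, 0.05], [-0.01, -0.0, 0.92]], [[-0.4, 0.82, 0.05], [-0.01, -0.0, 0.92]], [[-0.32, 0.86, 0.05], [-0.01, -0.0, 0.92]], [[-0.24, 0.88, 0.05], [-0.01, -0.0, 0.92]], [[-0.15, 0.9, 0.05], [-0.01, -0.0, 0.92]]]
```

View pics/w8.png

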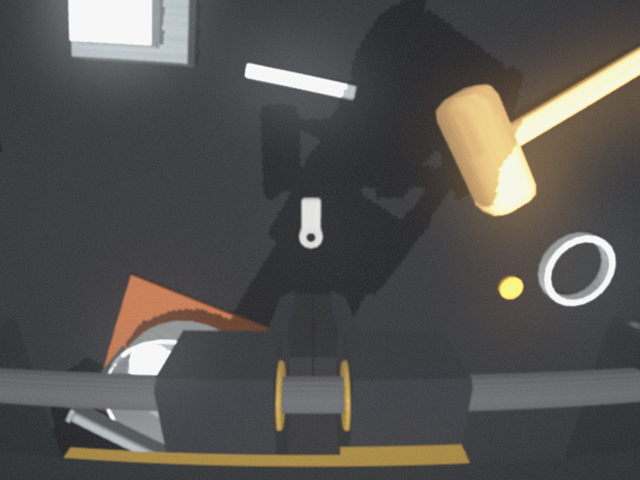

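```bash
python3 - <<'E'
from plan import *
c,T=cam('wrist'); s=state();print(s['tcp_pos'])
a=atz(c,T,311,237,.012);b=atz(c,T,311,199,.012);print(a,b,np.degrees(np.arctan2(*(b-a)[1::-1])),np.linalg.norm(a-b))
p,d=get_image('wrist');v,u=237,303
for u,v in [(311,220),(311,205),(303,237),(350,260)]: print(d[v,u],atd(c,T,u,v,d[v,u]))
show('blank0','wrist',.012);show('disc_a','wrist',.006);show('stamp','wrist',.01)
p,d=get_image('top');show('blank0','top',.006);show('disc_a','top',.006);show('stamp','top',.01)
E
```

```text
[ 0.64497646 -0.18951245  0.14919831]
[ 0.63216551 -0.19207603  0.012     ] [ 0.66394916 -0.18487195  0.012     ] 12.770862364441653 0.03258986965126139
0.31142887 [ 0.64642071 -0.18884572  0.01119232]
0.30623907 [ 0.65914729 -0.18596021  0.01240017]
0.3148273 [ 0.63077212 -0.1854749   0.01231305]
0.334734 [ 6.15071910e-01 -2.31839389e-01 -9.25192873e-05]
blank0 wrist 0.69 [313, 219] [ 0.6468 -0.1898  0.012 ]
disc_a wrist 0.56 [510, 285] [ 0.6245 -0.3794  0.006 ]
stamp wrist 0.75 [300, 78] [ 0.7496 -0.1556  0.01  ]
blank0 top 0.45 [478, 267] [ 0.5057 -0.4314  0.006 ]
disc_a top 0.49 [463, 230] [ 0.6225 -0.3875  0.006 ]
stamp top 0.67 [390, 190] [ 0.7451 -0.1555  0.01  ]
stamp top 0.57 [212, 243] [0.5715 0.3994 0.01  ]
```

```bash
python3 plan.py .644 -.1895 .03 -77.4 5
```

```text
5 rows; now [ 0.6435 -0.189   0.1462] yaw -77.1 rv [-0.  -0.1  0.3]
[[[0.0, -0.0, 0.77], [-0.0, -0.0, 0.01]], [[0.0, -0.0, 0.77], [-0.0, -0.0, 0.01]], [[0.0, -0.0, 0.77], [-0.0, -0.0, 0.01]], [[0.0, -0.0, 0.77], [-0.0, -0.0, 0.01]], [[0.0, -0.0, 0.77], [-0.0, -0.0, 0.01]]]
```

drive_tool(
  moves=[
    [[0,0,0.6],[-0.02,0,0]],
    [[0,0,0.9],[-0.02,0,0]],
    [[0,0,0.9],[0,0,0]],
    [[0,0,0.9],[0,0,0]],
    [[0,0,0.6],[0,0,0]],
    [[0,0,0],[0,0,0]],
  ],
  fingers=0.1,
)

```text
time: 29.42
tcp_pos: [0.6404, -0.1883, 0.0188]
tool_rot: [2.452, -1.954, -0.011]
wrist_force: [0.7, 0.3, 0.3]
finger_gap: 0.0397
```

```bash
python3 - <<'E'
from plan import *
p,d=get_image('wrist');cv2.imwrite('pics/w9.png',p)
p,d=get_image('side');cv2.imwrite('pics/s9.png',cv2.resize(p[250:410,280:480],None,fx=4,fy=3.7,interpolation=2))
plan(.644,-.1895,.012,-77.4)
E
```

```text
1 rows; now [ 0.6422 -0.1889  0.0213] yaw -77.1 rv [ 0.3 -0.   0.3]
[[[0.03, -0.06, 0.31], [0.06, -0.0, 0.05]]]
```

View pics/s9.png

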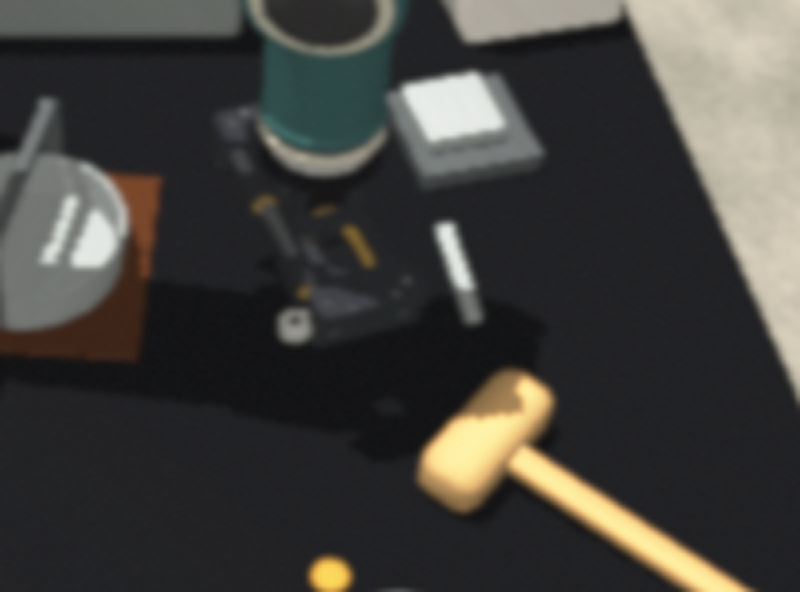

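View pics/w9.png

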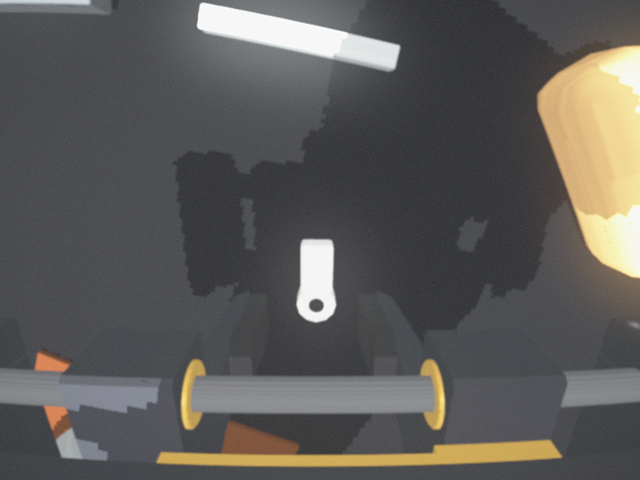

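```bash
python3 - <<'E'
from plan import *
p,d=get_image('wrist')
M=np.array(calibration('wrist')['tool_from_camera']);c=calibration('wrist')
print(state()['tcp_pos'])
for v in range(230,380,8):
  print(v,[ (lambda q:tuple((q*1000).round().astype(int)))(atd(c,M,u,v,float(d[v,u]))) for u in (235,250,262,285,365,375,390)])
cv2.imwrite('pics/w9b.png',np.clip(p[220:400,170:470].astype(float)*3,0,255).astype(np.uint8).repeat(2,0).repeat(2,1))
E
```

```text
[ 0.64302839 -0.18915988  0.02228542]
230 [(np.int64(-40), np.int64(-27), np.int64(21)), (np.int64(-32), np.int64(-28), np.int64(20)), (np.int64(-26), np.int64(-27), np.int64(22)), (np.int64(-14), np.int64(-27), np.int64(21)), (np.int64(27), np.int64(-27), np.int64(21)), (np.int64(33), np.int64(-27), np.int64(21)), (np.int64(40), np.int64(-27), np.int64(21))]
238 [(np.int64(-40), np.int64(-23), np.int64(21)), (np.int64(-32), np.int64(-23), np.int64(22)), (np.int64(-26), np.int64(-23), np.int64(21)), (np.int64(-14), np.int64(-23), np.int64(21)), (np.int64(28), np.int64(-23), np.int64(21)), (np.int64(33), np.int64(-23), np.int64(21)), (np.int64(41), np.int64(-23), np.int64(21))]
246 [(np.int64(-40), np.int64(-19), np.int64(21)), (np.int64(-32), np.int64(-19), np.int64(21)), (np.int64(-26), np.int64(-18), np.int64(22)), (np.int64(-14), np.int64(-19), np.int64(21)), (np.int64(28), np.int64(-19), np.int64(20)), (np.int64(33), np.int64(-19), np.int64(21)), (np.int64(41), np.int64(-18), np.int64(22))]
254 [(np.int64(-40), np.int64(-14), np.int64(21)), (np.int64(-33), np.int64(-14), np.int64
[... 4366 characters left out ...]
.int64(-62)), (np.int64(25), np.int64(-9), np.int64(-61))]
366 [(np.int64(-25), np.int64(-5), np.int64(-61)), (np.int64(-20), np.int64(-6), np.int64(-62)), (np.int64(-30), np.int64(57), np.int64(22)), (np.int64(-16), np.int64(56), np.int64(21)), (np.int64(31), np.int64(56), np.int64(20)), (np.int64(20), np.int64(-6), np.int64(-62)), (np.int64(26), np.int64(-5), np.int64(-61))]
374 [(np.int64(-25), np.int64(-2), np.int64(-61)), (np.int64(-20), np.int64(-3), np.int64(-62)), (np.int64(-30), np.int64(62), np.int64(21)), (np.int64(-16), np.int64(62), np.int64(21)), (np.int64(32), np.int64(63), np.int64(21)), (np.int64(21), np.int64(-2), np.int64(-61)), (np.int64(26), np.int64(-3), np.int64(-62))]
```

View pics/w9b.png

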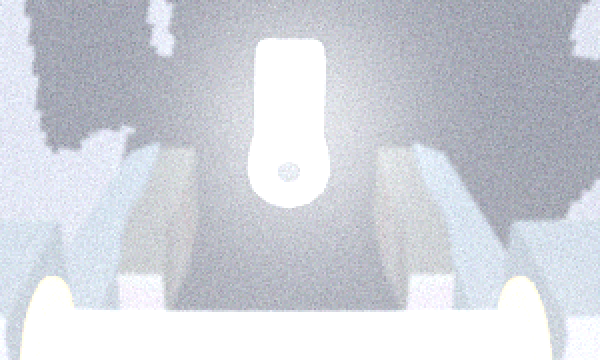

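```bash
python3 - <<'E'
from plan import *
p,d=get_image('wrist')
M=np.array(calibration('wrist')['tool_from_camera']);c=calibration('wrist')
for u,v in [(80,345),(130,345),(130,400),(170,345),(210,345),(235,335),(300,395),(300,460),(440,345),(500,345),(540,345),(500,400),(545,100),(560,170),(600,270),(630,270),(398,60),(320,20)]:
  print((u,v),(atd(c,M,u,v,float(d[v,u]))*1000).round())
E
```

```text
(80, 345) [-140.   45.   23.]
(130, 345) [-41. -34. -92.]
(130, 400) [ -36.  -30. -105.]
(170, 345) [-31. -35. -93.]
(210, 345) [-34. -11. -58.]
(235, 335) [-27. -10. -49.]
(300, 395) [ -2. -26. -99.]
(300, 460) [  -2.  -18. -108.]
(440, 345) [ 29. -34. -92.]
(500, 345) [ 42. -35. -93.]
(540, 345) [137.  45.  22.]
(500, 400) [  37.  -30. -105.]
(545, 100) [ 99. -91.  -0.]
(560, 170) [113. -62.   2.]
(600, 270) [163.  -3.  23.]
(630, 270) [143. -20. -18.]
(398, 60) [  40. -109.   23.]
(320, 20) [   4. -125.   22.]
```

drive_tool(
  moves=[
    [[0,0,0.4],[0.03,0,0]],
    [[0,0,0.4],[0,0,0]],
    [[0,0,0],[0,0,0]],
  ],
)

```text
time: 30.0
tcp_pos: [0.6453, -0.19, -0.0]
tool_rot: [-2.456, 1.958, -0.009]
wrist_force: [0.0, 0.8, -0.8]
finger_gap: 0.0396
```

```bash
python3 plan.py .644 -.1895 -.013 -77.4
```

```text
1 rows; now [ 0.6453 -0.19   -0.    ] yaw -77.1 rv [-0.2 -0.2  0.3]
[[[-0.03, 0.04, 0.43], [-0.04, -0.04, 0.05]]]
```

drive_tool(
  moves=[
    [[-0.03,0,0.2],[0,0,0]],
    [[0,0,0.15],[0,0,0]],
    [[0,0,0],[0,0,0]],
  ],
)

```text
time: 30.38
tcp_pos: [0.6452, -0.1891, -0.0114]
tool_rot: [-2.456, 1.958, -0.009]
wrist_force: [0.8, -0.2, 0.1]
finger_gap: 0.04
```

drive_tool(
  moves=[
    [[0,0,0.07],[0,0,0]],
    [[0,0,0],[0,0,0]],
  ],
)

```text
time: 30.62
tcp_pos: [0.6454, -0.1891, -0.0134]
tool_rot: [-2.456, 1.958, -0.009]
wrist_force: [0.1, -0.4, -0.5]
finger_gap: 0.0399
```

drive_tool(
  moves=[
    [[0,0,0],[0,0,0]],
    [[0,0,0],[0,0,0]],
    [[0,0,0],[0,0,0]],
    [[0,0,0],[0,0,0]],
    [[0,0,0],[0,0,0]],
  ],
  fingers=1,
  grip_force=20,
)

```text
time: 31.25
tcp_pos: [0.6458, -0.1893, -0.0129]
tool_rot: [-2.456, 1.958, -0.011]
wrist_force: [0.5, 1.2, 0.2]
finger_gap: 0.0159
```

drive_tool(
  moves=[
    [[0,0,-0.3],[0,0,0]],
    [[0,0,-0.8],[0,0,0]],
    [[0,0,-0.9],[0,0,0]],
    [[0,0,-0.9],[0,0,0]],
    [[0,0,-0.9],[0,0,0]],
    [[0,0,-0.5],[0,0,0]],
  ],
)

```text
time: 32.0
tcp_pos: [0.6438, -0.1884, 0.1205]
tool_rot: [2.456, -1.958, 0.006]
wrist_force: [-0.4, -0.7, -0.6]
finger_gap: 0.0157
```

```bash
python3 - <<'E'
from plan import *
p,d=get_image('wrist');cv2.imwrite('pics/w10.png',p)
plan(.496,-.1215,.14,-110.3)
E
```

```text
6 rows; now [ 0.6448 -0.1887  0.1224] yaw -77.1 rv [-0.3 -0.2 33.2]
[[[-0.55, 0.72, -0.1], [-0.01, -0.01, 0.92]], [[-0.48, 0.77, -0.1], [-0.01, -0.01, 0.92]], [[-0.4, 0.81, -0.1], [-0.01, -0.01, 0.92]], [[-0.32, 0.85, -0.1], [-0.01, -0.01, 0.92]], [[-0.24, 0.88, -0.1], [-0.01, -0.01, 0.92]], [[-0.15, 0.89, -0.1], [-0.01, -0.01, 0.92]]]
```

View pics/w10.png

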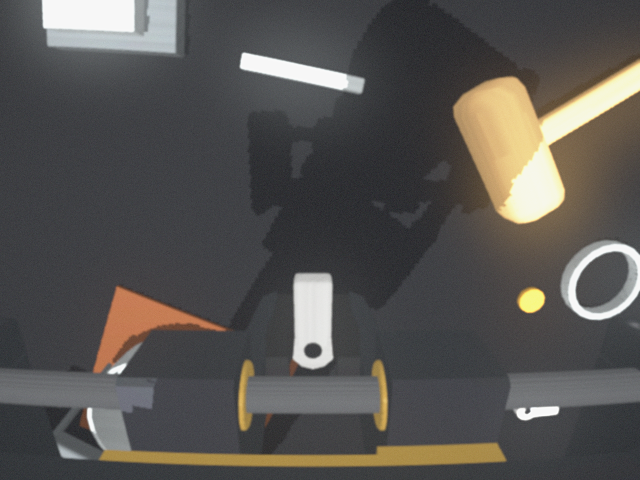

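drive_tool(
  moves=[
    [[-0.55,0.72,-0.1],[0,0,0.92]],
    [[-0.48,0.77,-0.1],[0,0,0.92]],
    [[-0.4,0.81,0],[0,0,0.92]],
    [[-0.32,0.85,0],[0,0,0.92]],
    [[-0.24,0.88,0],[0,0,0.92]],
    [[-0.15,0.6,0],[0,0,0.92]],
    [[0,0,0],[0,0,0]],
  ],
)

```text
time: 32.92
tcp_pos: [0.4983, -0.12, 0.1237]
tool_rot: [1.773, -2.593, 0.003]
wrist_force: [0.6, -0.5, -0.8]
finger_gap: 0.0155
```

```bash
python3 - <<'E'
from plan import *
plan(.4933,-.1208,.03,-110.3)
E
```

```text
4 rows; now [ 0.4983 -0.12    0.1237] yaw -111.3 rv [-0.1 -0.1 -1. ]
[[[0.02, 0.04, 0.78], [-0.0, -0.0, -0.04]], [[0.02, 0.04, 0.78], [-0.0, -0.0, -0.04]], [[0.02, 0.04, 0.78], [-0.0, -0.0, -0.04]], [[0.02, 0.04, 0.78], [-0.0, -0.0, -0.04]]]
```

drive_tool(
  moves=[
    [[0.08,0.13,0.5],[0,0,-0.15]],
    [[0,0,0.7],[0,0,0]],
    [[0,0,0.7],[0,0,0]],
    [[0,0,0.5],[0,0,0]],
    [[0,0,0.2],[0,0,0]],
    [[0,0,0],[0,0,0]],
  ],
)

```text
time: 33.67
tcp_pos: [0.495, -0.1227, 0.0395]
tool_rot: [1.804, -2.57, 0.002]
wrist_force: [0.6, -0.1, -0.1]
finger_gap: 0.0158
```

```bash
python3 - <<'E'
from plan import *
p,d=get_image('wrist');cv2.imwrite('pics/w11.png',p)
plan(.4933,-.1208,.03,-110.3)
E
```

```text
1 rows; now [ 0.4953 -0.1228  0.0398] yaw -109.9 rv [-0.1 -0.1  0.4]
[[[-0.04, 0.08, 0.33], [-0.01, -0.02, 0.07]]]
```

View pics/w11.png

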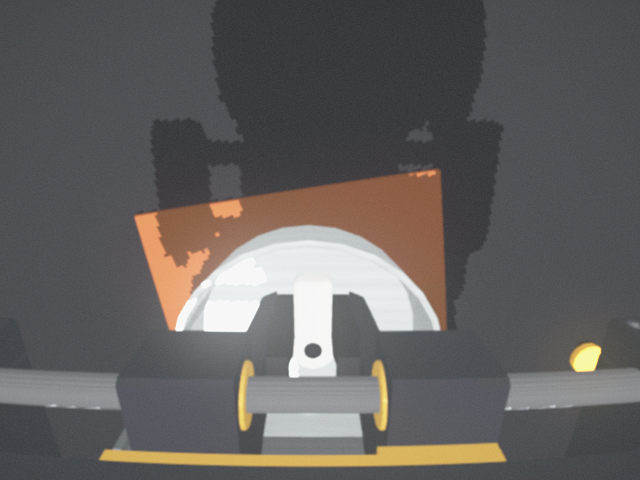

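drive_tool(
  moves=[
    [[0,0.04,0.2],[0,0,0]],
    [[0,0,0.1],[0,0,0]],
    [[0,0,0],[0,0,0]],
  ],
)

```text
time: 34.1
tcp_pos: [0.4956, -0.1228, 0.032]
tool_rot: [-1.804, 2.571, -0.008]
wrist_force: [0.4, 0.3, -1.0]
finger_gap: 0.0158
```

drive_tool(
  moves=[
    [[0,0,0],[0,0,0]],
    [[0,0,0],[0,0,0]],
    [[0,0,0],[0,0,0]],
    [[0,0,-0.5],[0,0,0]],
    [[0,0,-0.8],[0,0,0]],
    [[0,0,-0.9],[0,0,0]],
    [[0,0,-0.9],[0,0,0]],
    [[0,0,-0.9],[0,0,0]],
    [[0,0,-0.5],[0,0,0]],
  ],
  fingers=0.1,
)

```text
time: 35.22
tcp_pos: [0.4955, -0.1224, 0.176]
tool_rot: [-1.804, 2.569, -0.011]
wrist_force: [-0.1, -0.3, -1.2]
finger_gap: 0.0398
```

```bash
python3 - <<'E'
from plan import *
p,d=get_image('wrist');cv2.imwrite('pics/w12.png',p)
p,d=get_image('side');cv2.imwrite('pics/s12.png',p);show('blank0','side',.012)
p,d=get_image('top');cv2.imwrite('pics/top12.png',p);show('blank0','top',.012)
E
```

```text
blank0 side 0.66 [299, 321] [ 0.4929 -0.124   0.012 ]
blank0 side 0.61 [320, 433] [ 0.5151 -0.4458  0.012 ]
blank0 side 0.42 [378, 425] [ 0.6498 -0.4423  0.012 ]
blank0 top 0.62 [482, 266] [ 0.5082 -0.4408  0.012 ]
```

View pics/w12.png

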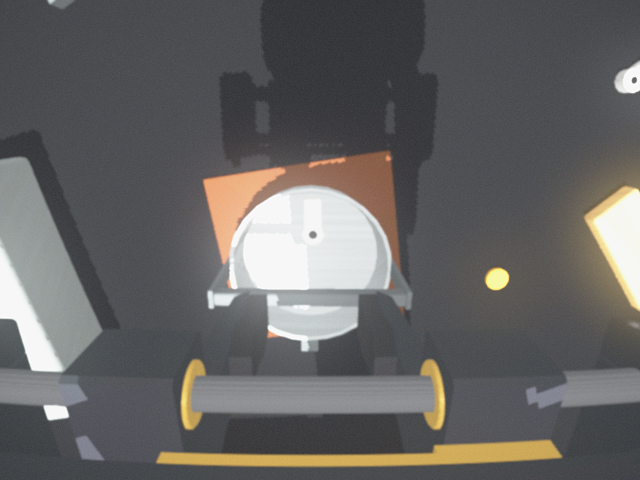

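View pics/s12.png

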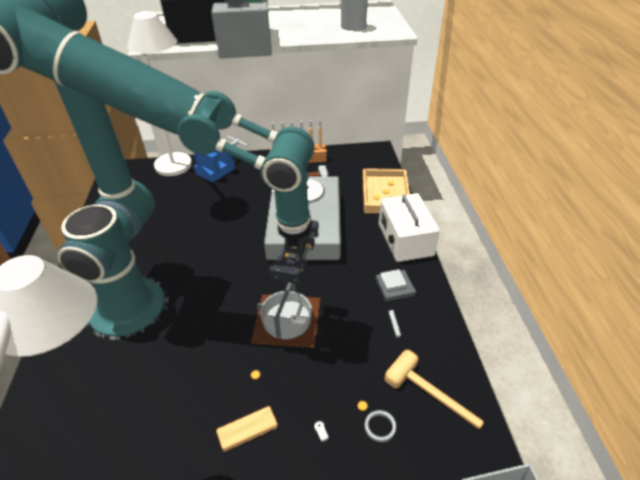

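```bash
python3 - <<'E'
from plan import *
plan(.505,-.435,.13,-110)
E
```

```text
11 rows; now [ 0.4938 -0.1218  0.1722] yaw -109.9 rv [-0.1 -0.1  0.1]
[[[0.88, -0.35, 0.13], [-0.0, -0.0, 0.0]], [[0.88, -0.35, 0.13], [-0.0, -0.0, 0.0]], [[0.88, -0.35, 0.13], [-0.0, -0.0, 0.0]], [[0.88, -0.35, 0.13], [-0.0, -0.0, 0.0]], [[0.88, -0.35, 0.13], [-0.0, -0.0, 0.0]], [[0.88, -0.36, 0.13], [-0.0, -0.0, 0.0]], [[0.88, -0.36, 0.13], [-0.0, -0.0, 0.0]], [[0.88, -0.36, 0.13], [-0.0, -0.0, 0.0]], [[0.88, -0.36, 0.13], [-0.0, -0.0, 0.0]], [[0.88, -0.36, 0.13], [-0.0, -0.0, 0.0]], [[0.88, -0.36, 0.13], [-0.0, -0.0, 0.0]]]
```

drive_tool(
  moves=[
    [[0.6,-0.25,0],[0,0,0]],
    [[0.9,-0.35,0],[0,0,0]],
    [[0.9,-0.35,0],[0,0,0]],
    [[0.9,-0.35,0.1],[0,0,0]],
    [[0.9,-0.35,0.2],[0,0,0]],
    [[0.9,-0.35,0.2],[0,0,0]],
    [[0.9,-0.35,0.2],[0,0,0]],
    [[0.9,-0.36,0.2],[0,0,0]],
    [[0.9,-0.36,0.2],[0,0,0]],
    [[0.9,-0.36,0.2],[0,0,0]],
    [[0.6,-0.36,0.1],[0,0,0]],
    [[0,0,0],[0,0,0]],
  ],
)

```text
time: 36.98
tcp_pos: [0.4943, -0.4412, 0.111]
tool_rot: [1.794, -2.563, -0.03]
wrist_force: [0.9, 0.3, 1.3]
finger_gap: 0.0397
```

```bash
python3 - <<'E'
from plan import *
p,d=get_image('wrist');cv2.imwrite('pics/w13.png',p)
show('blank0','wrist',.012)
print(state()['tcp_pos'])
E
```

```text
blank0 wrist 0.98 [299, 199] [ 0.5211 -0.4397  0.012 ]
[ 0.49444769 -0.43941667  0.11138534]
```

View pics/w13.png

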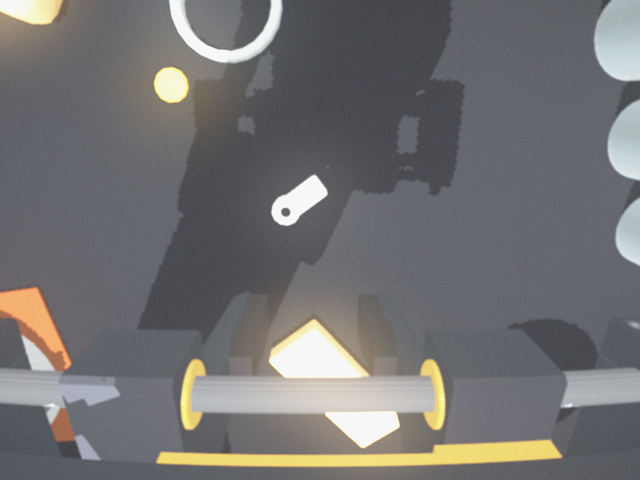

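```bash
python3 - <<'E'
from plan import *
c,T=cam('wrist')
a=atz(c,T,286,211,.012);b=atz(c,T,322,184,.012);an=np.degrees(np.arctan2(*(b-a)[1::-1]));print(a,b,an,np.linalg.norm(a-b))
# hole is 10mm from eye end => centre = hole + 11mm along
print('centre',a+(b-a)/np.linalg.norm(b-a)*.011)
for p in [(315,320),(270,365)]: print('pin',atz(c,T,*p,.018))
print(atz(c,T,171,85,.006),atz(c,T,225,60,.012))
E
```

```text
[ 0.51611345 -0.42677092  0.012     ] [ 0.5257658  -0.45772018  0.012     ] -72.67851200431205 0.03241951021141829
centre [ 0.51938851 -0.43727206  0.012     ]
pin [ 0.4273765  -0.41693764  0.018     ]
pin [ 0.39933056 -0.36712528  0.018     ]
[ 0.62356337 -0.38463015  0.006     ] [ 0.62361567 -0.42620376  0.012     ]
```

```bash
python3 plan.py .52 -.439 .06 -162.7
```

```text
10 rows; now [ 0.4944 -0.4394  0.1114] yaw -109.9 rv [ 1.3 -0.6 52.8]
[[[-0.03, -0.08, 0.17], [0.02, -0.01, 0.88]], [[-0.04, -0.08, 0.17], [0.02, -0.01, 0.88]], [[-0.04, -0.08, 0.17], [0.02, -0.01, 0.88]], [[-0.05, -0.07, 0.17], [0.02, -0.01, 0.88]], [[-0.06, -0.07, 0.17], [0.02, -0.01, 0.88]], [[-0.06, -0.06, 0.17], [0.02, -0.01, 0.88]], [[-0.07, -0.05, 0.17], [0.02, -0.01, 0.88]], [[-0.07, -0.05, 0.17], [0.02, -0.01, 0.88]], [[-0.08, -0.04, 0.17], [0.02, -0.01, 0.88]], [[-0.08, -0.03, 0.17], [0.02, -0.01, 0.88]]]
```

drive_tool(
  moves=[
    [[-0.03,-0.08,0.1],[0.02,-0.01,0.9]],
    [[-0.04,-0.08,0.1],[0.02,-0.01,0.9]],
    [[-0.04,-0.08,0.1],[0.02,-0.01,0.9]],
    [[-0.05,-0.07,0.1],[0.02,-0.01,0.9]],
    [[-0.06,-0.07,0.1],[0.02,-0.01,0.9]],
    [[-0.06,-0.06,0.1],[0.02,-0.01,0.9]],
    [[-0.07,-0.05,0.1],[0.02,-0.01,0.9]],
    [[-0.07,-0.05,0.1],[0.02,-0.01,0.9]],
    [[-0.08,-0.04,0.1],[0.02,-0.01,0.9]],
    [[-0.08,-0.03,0.1],[0.02,-0.01,0.8]],
    [[0,0,0],[0,0,0]],
  ],
)

```text
time: 38.45
tcp_pos: [0.5244, -0.425, 0.0858]
tool_rot: [-0.431, 3.109, 0.003]
wrist_force: [0.1, -0.9, -0.3]
finger_gap: 0.0397
```

```bash
python3 - <<'E'
from plan import *
p,d=get_image('wrist');cv2.imwrite('pics/w14.png',p)
show('blank0','wrist',.012)
plan(.52,-.439,.03,-162.7)
E
```

```text
blank0 wrist 0.81 [327, 224] [ 0.5203 -0.4421  0.012 ]
2 rows; now [ 0.5244 -0.4255  0.0861] yaw -164.2 rv [ 0.   0.2 -1.5]
[[[0.14, -0.2, 0.93], [0.0, 0.02, -0.12]], [[0.14, -0.19, 0.93], [0.0, 0.02, -0.12]]]
```

View pics/w14.png

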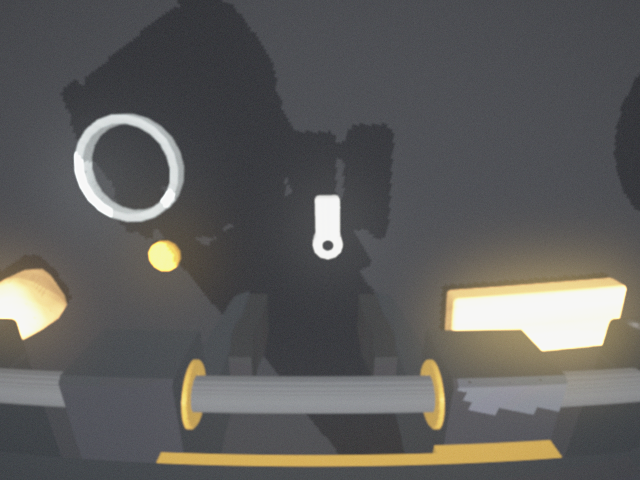

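```bash
python3 - <<'E'
from plan import *
c,T=cam('wrist')
a=atz(c,T,327.5,244,.012);b=atz(c,T,327,197,.012);an=np.degrees(np.arctan2(*(b-a)[1::-1]));print(a,b,an,np.linalg.norm(a-b))
u=(b-a)/np.linalg.norm(b-a);g=a+u*.013
print(g);plan(g[0],g[1],.03,an-90)
E
```

```text
[ 0.51608569 -0.4291791   0.012     ] [ 0.5254775  -0.45978959  0.012     ] -72.94311411938244 0.032018868900367224
[ 0.51989886 -0.44160728  0.012     ]
3 rows; now [ 0.5244 -0.4255  0.0861] yaw -164.2 rv [ 0.   0.2 -1.2]
[[[0.1, -0.16, 0.62], [0.0, 0.01, -0.07]], [[0.1, -0.16, 0.62], [0.0, 0.01, -0.07]], [[0.1, -0.16, 0.62], [0.0, 0.01, -0.07]]]
```

drive_tool(
  moves=[
    [[0.3,-0.48,0.3],[0,0.04,-0.2]],
    [[0,0,0.6],[0,0,0]],
    [[0,0,0.6],[0,0,0]],
    [[0,0,0.4],[0,0,0]],
    [[0,0,0],[0,0,0]],
  ],
)

```text
time: 39.17
tcp_pos: [0.5196, -0.4396, 0.0258]
tool_rot: [0.471, -3.105, -0.004]
wrist_force: [0.3, 0.2, 0.2]
finger_gap: 0.0399
```

```bash
python3 plan.py .52 -.4413 -.013 -162.9
```

```text
2 rows; now [ 0.5196 -0.4396  0.0258] yaw -162.7 rv [ 0.1 -0.1  0.2]
[[[0.0, -0.03, 0.65], [0.01, -0.0, 0.01]], [[0.0, -0.03, 0.65], [0.01, -0.0, 0.01]]]
```

drive_tool(
  moves=[
    [[0,-0.05,0.4],[0,0,0]],
    [[0,0,0.4],[0,0,0]],
    [[0,0,0.3],[0,0,0]],
    [[0,0,0],[0,0,0]],
  ],
)

```text
time: 39.67
tcp_pos: [0.5204, -0.441, -0.0092]
tool_rot: [0.472, -3.105, -0.003]
wrist_force: [-0.8, -0.0, -1.1]
finger_gap: 0.0397
```

drive_tool(
  moves=[
    [[0,0,0.13],[0,0,0]],
    [[0,0,0],[0,0,0]],
  ],
)

```text
time: 39.92
tcp_pos: [0.5207, -0.4413, -0.0129]
tool_rot: [0.472, -3.106, -0.002]
wrist_force: [0.4, -0.5, 0.3]
finger_gap: 0.0394
```

drive_tool(
  moves=[
    [[0,0,0],[0,0,0]],
    [[0,0,0],[0,0,0]],
    [[0,0,0],[0,0,0]],
    [[0,0,0],[0,0,0]],
    [[0,0,0],[0,0,0]],
  ],
  fingers=1,
  grip_force=20,
)

```text
time: 40.55
tcp_pos: [0.5213, -0.4418, -0.0118]
tool_rot: [-0.472, 3.105, -0.0]
wrist_force: [-0.8, 0.1, -0.2]
finger_gap: 0.0155
```

drive_tool(
  moves=[
    [[0,0,-0.3],[0,0,0]],
    [[0,0,-0.8],[0,0,0]],
    [[0,0,-0.9],[0,0,0]],
    [[0,0,-0.9],[0,0,0]],
    [[0,0,-0.9],[0,0,0]],
    [[0,0,-0.5],[0,0,0]],
  ],
)

```text
time: 41.3
tcp_pos: [0.5204, -0.4411, 0.1216]
tool_rot: [0.472, -3.105, -0.003]
wrist_force: [0.9, -0.0, -0.8]
finger_gap: 0.0155
```

```bash
python3 - <<'E'
from plan import *
plan(.423,-.095,.14,-110.3)
E
```

```text
13 rows; now [ 0.5204 -0.4411  0.1216] yaw -162.7 rv [  0.1   0.  -52.4]
[[[-0.02, 0.92, -0.05], [0.0, 0.0, -0.67]], [[-0.09, 0.92, -0.05], [0.0, 0.0, -0.67]], [[-0.15, 0.91, -0.05], [0.0, 0.0, -0.67]], [[-0.22, 0.9, -0.05], [0.0, 0.0, -0.67]], [[-0.28, 0.88, -0.05], [0.0, 0.0, -0.67]], [[-0.34, 0.86, -0.05], [0.0, 0.0, -0.67]], [[-0.4, 0.83, -0.05], [0.0, 0.0, -0.67]], [[-0.46, 0.8, -0.05], [0.0, 0.0, -0.67]], [[-0.51, 0.77, -0.05], [0.0, 0.0, -0.67]], [[-0.57, 0.73, -0.05], [0.0, 0.0, -0.67]], [[-0.62, 0.69, -0.05], [0.0, 0.0, -0.67]], [[-0.66, 0.64, -0.05], [0.0, 0.0, -0.67]]]
[[[-0.71, 0.59, -0.05], [0.0, 0.0, -0.67]]]
```

drive_tool(
  moves=[
    [[0,0.9,-0.15],[0,0,-0.67]],
    [[-0.09,0.92,-0.15],[0,0,-0.67]],
    [[-0.15,0.91,-0.15],[0,0,-0.67]],
    [[-0.22,0.9,-0.1],[0,0,-0.67]],
    [[-0.28,0.88,-0.1],[0,0,-0.67]],
    [[-0.34,0.86,0],[0,0,-0.67]],
    [[-0.4,0.83,0],[0,0,-0.67]],
    [[-0.46,0.8,0],[0,0,-0.67]],
    [[-0.5,0.77,0],[0,0,-0.67]],
    [[-0.57,0.73,0],[0,0,-0.67]],
    [[-0.6,0.69,0],[0,0,-0.67]],
    [[-0.5,0.5,0],[0,0,-0.67]],
  ],
)

```text
time: 42.8
tcp_pos: [0.4232, -0.1214, 0.1438]
tool_rot: [-1.733, 2.62, 0.0]
wrist_force: [-0.2, 0.1, -0.2]
finger_gap: 0.0156
```

```bash
python3 - <<'E'
from plan import *
plan(.423,-.095,.14,-110.3);print(state()['finger_gap'])
E
```

```text
1 rows; now [ 0.4232 -0.1214  0.1438] yaw -113.0 rv [-0.   0.  -2.7]
[[[-0.81, 0.35, 0.13], [-0.0, 0.0, -0.46]]]
0.015577803346987665
```

drive_tool(
  moves=[
    [[-0.4,0.18,0],[0,0,-0.23]],
    [[-0.4,0.18,0],[0,0,-0.2]],
    [[0,0,0],[0,0,0]],
  ],
)

```text
time: 43.18
tcp_pos: [0.4221, -0.0931, 0.144]
tool_rot: [-1.794, 2.578, -0.0]
wrist_force: [0.1, 0.1, 0.1]
finger_gap: 0.0158
```

```bash
python3 - <<'E'
from plan import *
p,d=get_image('wrist');cv2.imwrite('pics/w15.png',p)
plan(.423,-.095,.04,-110.3);print(state()['finger_gap'])
E
```

```text
4 rows; now [ 0.4222 -0.0935  0.144 ] yaw -110.4 rv [-0.   0.  -0.1]
[[[0.01, -0.01, 0.87], [-0.0, 0.0, -0.0]], [[0.01, -0.01, 0.87], [-0.0, 0.0, -0.0]], [[0.01, -0.01, 0.87], [-0.0, 0.0, -0.0]], [[0.01, -0.01, 0.87], [-0.0, 0.0, -0.0]]]
0.015809471813066897
```

View pics/w15.png

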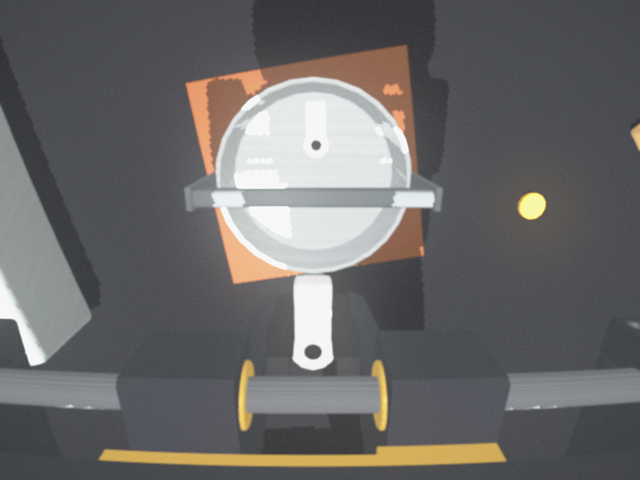

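drive_tool(
  moves=[
    [[0,0,0.6],[0,0,0]],
    [[0,0,0.8],[0,0,0]],
    [[0,0,0.8],[0,0,0]],
    [[0,0,0.7],[0,0,0]],
    [[0,0,0.4],[0,0,0]],
    [[0,0,0],[0,0,0]],
  ],
)

```text
time: 43.98
tcp_pos: [0.4259, -0.0974, 0.0437]
tool_rot: [-1.786, 2.582, -0.008]
wrist_force: [-0.3, -0.2, -1.3]
finger_gap: 0.0159
```

drive_tool(
  moves=[
    [[0,0.13,0.2],[0,0,0]],
    [[0,0,0.15],[0,0,0]],
    [[0,0,0],[0,0,0]],
  ],
)

```text
time: 44.35
tcp_pos: [0.4237, -0.0966, 0.0342]
tool_rot: [-1.785, 2.58, -0.012]
wrist_force: [0.3, -0.3, -0.1]
finger_gap: 0.0157
```

drive_tool(
  moves=[
    [[0,0,0],[0,0,0]],
    [[0,0,0],[0,0,0]],
    [[0,0,0],[0,0,0]],
    [[0,0,-0.5],[0,0,0]],
    [[0,0,-0.8],[0,0,0]],
    [[0,0,-0.9],[0,0,0]],
    [[0,0,-0.9],[0,0,0]],
    [[0,0,-0.9],[0,0,0]],
    [[0,0,-0.8],[0,0,0]],
    [[0,0,0],[0,0,0]],
  ],
  fingers=0.1,
)

```text
time: 45.6
tcp_pos: [0.4243, -0.0964, 0.1903]
tool_rot: [-1.782, 2.576, -0.022]
wrist_force: [0.2, -0.3, -0.5]
finger_gap: 0.0398
```

```bash
python3 - <<'E'
from plan import *
p,d=get_image('wrist');cv2.imwrite('pics/w16.png',p)
p,d=get_image('side');cv2.imwrite('pics/s16.png',p);show('blank0','side',.012)
p,d=get_image('top');cv2.imwrite('pics/top16.png',p);show('blank0','top',.012)
print(state()['tcp_pos'],state()['time'])
E
```

```text
blank0 side 0.51 [299, 316] [ 0.4941 -0.1059  0.012 ]
blank0 side 0.48 [274, 318] [ 0.4242 -0.1049  0.012 ]
blank0 top 0.58 [479, 224] [ 0.6401 -0.4372  0.012 ]
[ 0.42143642 -0.09560165  0.18584157] 45.85
```

View pics/w16.png

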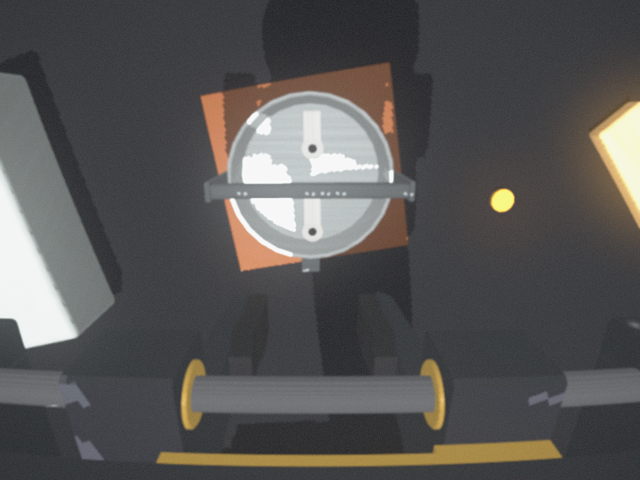

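View pics/s16.png

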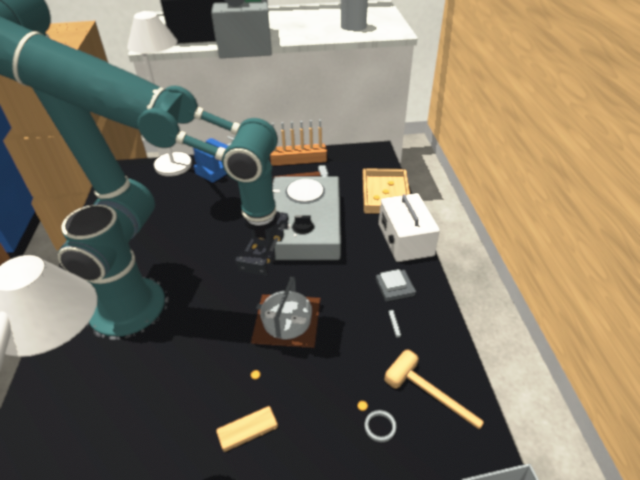

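View pics/top16.png

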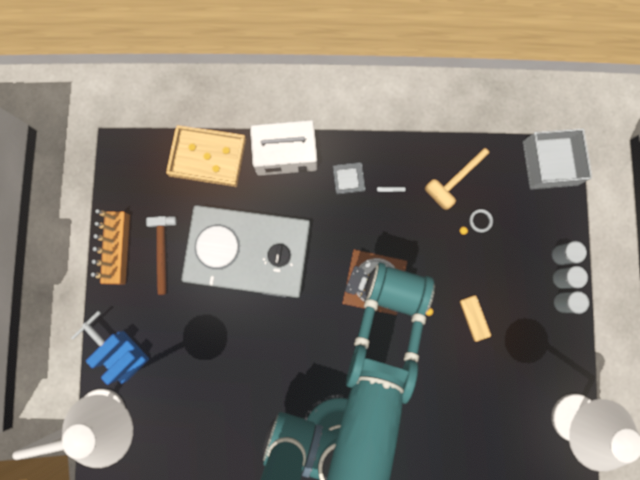

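```bash
python3 - <<'E'
from plan import *
c,T=cam('wrist')
a=atz(c,T,207,188,.102);b=atz(c,T,413,188,.102);print(a,b,(a+b)/2,np.linalg.norm(a-b),np.degrees(np.arctan2(*(a-b)[1::-1])))
plan(.4577,-.1076,.17,-20.3)
E
```

```text
[ 0.48264499 -0.04299458  0.102     ] [ 0.43377275 -0.17226719  0.102     ] [ 0.45820887 -0.10763088  0.102     ] 0.13820239629105124 69.2906165037604
16 rows; now [ 0.4214 -0.0956  0.1858] yaw -110.6 rv [ -0.3  -0.4 -90.3]
[[[-0.0, -0.08, 0.03], [-0.0, -0.0, -0.94]], [[0.0, -0.08, 0.03], [-0.0, -0.0, -0.94]], [[0.01, -0.08, 0.03], [-0.0, -0.0, -0.94]], [[0.02, -0.08, 0.03], [-0.0, -0.0, -0.94]], [[0.03, -0.07, 0.03], [-0.0, -0.0, -0.94]], [[0.03, -0.07, 0.03], [-0.0, -0.0, -0.94]], [[0.04, -0.07, 0.03], [-0.0, -0.0, -0.94]], [[0.05, -0.06, 0.03], [-0.0, -0.0, -0.94]], [[0.05, -0.06, 0.03], [-0.0, -0.0, -0.94]], [[0.06, -0.05, 0.03], [-0.0, -0.0, -0.94]], [[0.06, -0.05, 0.03], [-0.0, -0.0, -0.94]], [[0.07, -0.04, 0.03], [-0.0, -0.0, -0.94]]]
[[[0.07, -0.03, 0.03], [-0.0, -0.0, -0.94]], [[0.08, -0.03, 0.03], [-0.0, -0.0, -0.94]], [[0.08, -0.02, 0.03], [-0.0, -0.0, -0.94]], [[0.08, -0.01, 0.03], [-0.0, -0.0, -0.94]]]
```

drive_tool(
  moves=[
    [[0,-0.08,0],[0,0,-0.95]],
    [[0,-0.08,0],[0,0,-0.95]],
    [[0,-0.08,0],[0,0,-0.95]],
    [[0.02,-0.08,0],[0,0,-0.95]],
    [[0.03,-0.07,0],[0,0,-0.95]],
    [[0.03,-0.07,0],[0,0,-0.95]],
    [[0.04,-0.07,0],[0,0,-0.95]],
    [[0.05,-0.06,0],[0,0,-0.95]],
    [[0.05,-0.06,0],[0,0,-0.95]],
    [[0.06,-0.05,0],[0,0,-0.95]],
    [[0.06,-0.05,0],[0,0,-0.95]],
    [[0.07,-0.04,0],[0,0,-0.95]],
  ],
)

```text
time: 47.35
tcp_pos: [0.4384, -0.1005, 0.1678]
tool_rot: [2.949, -1.073, -0.04]
wrist_force: [0.2, -0.3, -0.6]
finger_gap: 0.0396
```

drive_tool(
  moves=[
    [[0.07,-0.03,0],[0,0,-0.9]],
    [[0.08,-0.03,0],[0,0,-0.9]],
    [[0.08,-0.02,0],[0,0,-0.9]],
    [[0,0,0],[0,0,0]],
  ],
)

```text
time: 47.85
tcp_pos: [0.4421, -0.1014, 0.1618]
tool_rot: [-3.075, 0.633, 0.058]
wrist_force: [0.1, 0.3, 0.0]
finger_gap: 0.0397
```

```bash
python3 plan.py .458 -.1076 .13 -20.5
```

```text
2 rows; now [ 0.4421 -0.1014  0.1618] yaw -23.3 rv [ 0.3  2.1 -2.8]
[[[0.3, -0.01, 0.52], [0.03, 0.17, -0.23]], [[0.29, -0.0, 0.52], [0.03, 0.17, -0.23]]]
```

drive_tool(
  moves=[
    [[0.3,0,0.2],[0.03,0.17,-0.23]],
    [[0.3,0,0.2],[0.03,0.17,-0.23]],
    [[0,0,0.2],[0,0,0]],
    [[0,0,0],[0,0,0]],
  ],
)

```text
time: 48.35
tcp_pos: [0.4582, -0.1084, 0.1402]
tool_rot: [-3.09, 0.559, 0.002]
wrist_force: [0.5, 0.9, 0.0]
finger_gap: 0.0399
```

```bash
python3 - <<'E'
from plan import *
p,d=get_image('wrist');cv2.imwrite('pics/w17.png',p)
plan(.458,-.1076,.062,-20.5,4)
E
```

```text
4 rows; now [ 0.4585 -0.1085  0.1405] yaw -20.5 rv [-0.1  0.  -0. ]
[[[-0.01, -0.0, 0.65], [-0.0, 0.0, -0.0]], [[-0.01, -0.01, 0.65], [-0.0, 0.0, -0.0]], [[-0.01, -0.01, 0.65], [-0.0, 0.0, -0.0]], [[-0.01, -0.01, 0.65], [-0.0, 0.0, -0.0]]]
```

View pics/w17.png

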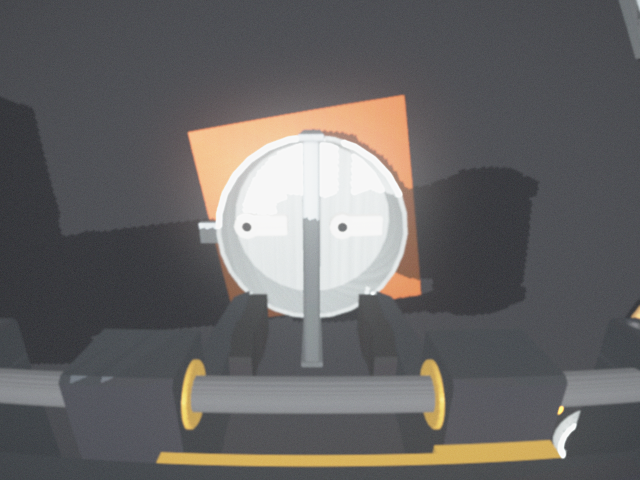

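Both blanks lie in the pan, one each side of the bar (eyes at (246,227) and (342,227)), and the handle is centred between the fingers.

drive_tool(
  moves=[
    [[0,0,0.5],[0,0,0]],
    [[0,0,0.7],[0,0,0]],
    [[0,0,0.6],[0,0,0]],
    [[0,0,0.5],[0,0,0]],
    [[0,0,0.15],[0,0,0]],
    [[0,0,0],[0,0,0]],
  ],
)

```text
time: 49.15
tcp_pos: [0.4583, -0.1083, 0.0629]
tool_rot: [-3.09, 0.559, -0.0]
wrist_force: [1.0, 0.0, 0.1]
finger_gap: 0.0395
```

drive_tool(
  moves=[
    [[0,0,0],[0,0,0]],
    [[0,0,0],[0,0,0]],
    [[0,0,0],[0,0,0]],
    [[0,0,0],[0,0,0]],
    [[0,0,0],[0,0,0]],
    [[0,0,0],[0,0,0]],
  ],
  fingers=1,
  grip_force=40,
)

```text
time: 49.9
tcp_pos: [0.4594, -0.1085, 0.0645]
tool_rot: [-3.09, 0.56, -0.004]
wrist_force: [-0.0, 0.3, -0.2]
finger_gap: 0.0096
```

drive_tool(
  moves=[
    [[0,0,-0.2],[0,0,0]],
    [[0,0,-0.5],[0,0,0]],
    [[0,0,-0.7],[0,0,0]],
    [[0,0,-0.8],[0,0,0]],
    [[0,0,-0.8],[0,0,0]],
    [[0,0,-0.8],[0,0,0]],
    [[0,0,-0.8],[0,0,0]],
    [[0,0,-0.5],[0,0,0]],
    [[0,0,0],[0,0,0]],
  ],
)

```text
time: 51.02
tcp_pos: [0.4571, -0.1081, 0.2262]
tool_rot: [-3.09, 0.56, -0.003]
wrist_force: [0.1, -0.0, -3.6]
finger_gap: 0.0096
```

```bash
python3 - <<'E'
from plan import *
p,d=get_image('wrist');cv2.imwrite('pics/w18.png',p)
plan(.5,.2,.25,-20.5);
c,T=cam('top');p,d=get_image('top');cv2.imwrite('pics/top18.png',cv2.resize(p[195:310,170:320],None,fx=5,fy=5,interpolation=2))
g=cv2.cvtColor(p,cv2.COLOR_BGR2GRAY);print(g[247,205:235])
print(state()['wrist_force'],state()['finger_gap'])
show('plate','top',.093);show('mark','top',.085)
E
```

```text
11 rows; now [ 0.4565 -0.1079  0.2252] yaw -20.5 rv [-0.1  0.  -0. ]
[[[-0.2, -0.92, -0.07], [-0.0, 0.0, -0.0]], [[-0.2, -0.92, -0.07], [-0.0, 0.0, -0.0]], [[-0.2, -0.92, -0.07], [-0.0, 0.0, -0.0]], [[-0.2, -0.92, -0.07], [-0.0, 0.0, -0.0]], [[-0.2, -0.92, -0.07], [-0.0, 0.0, -0.0]], [[-0.2, -0.92, -0.07], [-0.0, 0.0, -0.0]], [[-0.2, -0.92, -0.07], [-0.0, 0.0, -0.0]], [[-0.2, -0.92, -0.07], [-0.0, 0.0, -0.0]], [[-0.2, -0.92, -0.07], [-0.0, 0.0, -0.0]], [[-0.2, -0.92, -0.07], [-0.0, 0.0, -0.0]], [[-0.2, -0.92, -0.08], [-0.0, 0.0, -0.0]]]
[253 253 253 253 253 253 253 253 253 253 253 253 253 253 253 252 252 253
 253 253 253 253 253 253 253 253 253 252 252 252]
[ 0.23360824 -0.05245041 -4.1961254 ] 0.009487646873089452
plate top 0.68 [213, 245] [0.5554 0.3774 0.093 ]
mark top 0.81 [212, 279] [0.4546 0.3777 0.085 ]
mark top 0.41 [483, 226] [ 0.6235 -0.4252  0.085 ]
```

View pics/top18.png

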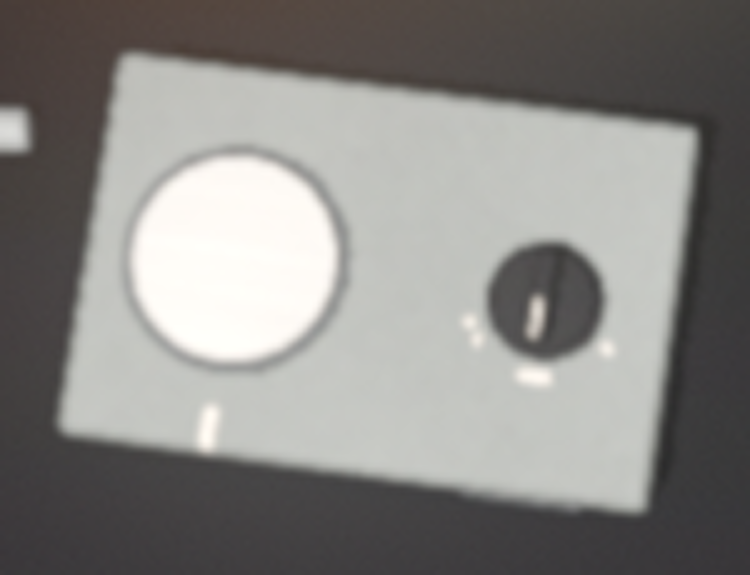

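View pics/w18.png

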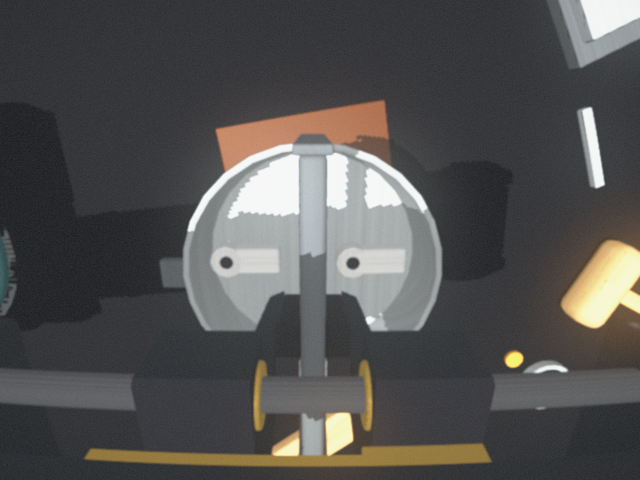

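```bash
python3 - <<'E'
from plan import *
c,T=cam('top')
f=lambda x,y,z:atz(c,T,x/5+170-.4,y/5+195-.4,z)
print('plate',f(235,257,.093),'mark',f(207,428,.085),'sel skirt',f(546,300,.103))
W=np.array([f(122,52,.085),f(700,125,.085),f(647,514,.085),f(60,434,.085)]);print(W,W.mean(0))
L=np.array([[.115,.175],[.115,-.175],[-.115,-.175],[-.115,.175]]);B=W[:,:2]-W[:,:2].mean(0)
th=np.arctan2((L[:,0]*B[:,1]-L[:,1]*B[:,0]).sum(),(L*B).sum());o=W[:,:2].mean(0);print(np.degrees(th))
Rm=np.array([[np.cos(th),-np.sin(th)],[np.sin(th),np.cos(th)]]);print(o+Rm@[0,.085],o+Rm@[-.1,.085],o+Rm@[0,-.1])
E
```

```text
plate [0.55193432 0.36750451 0.093     ] mark [0.45164767 0.38176145 0.085     ] sel skirt [0.52811316 0.18292882 0.103     ]
[[0.67535173 0.44210762 0.085     ]
 [0.6355281  0.09512315 0.085     ]
 [0.40522551 0.12256862 0.085     ]
 [0.44678193 0.46846261 0.085     ]] [0.54072182 0.2820655  0.085     ]
-6.6952684354138245
[0.55063186 0.36648582] [0.45131383 0.37814469] [0.52906295 0.18274747]
```

drive_tool(
  moves=[
    [[-0.1,-0.4,-0.2],[0,0,0]],
    [[-0.2,-0.8,-0.2],[0,0,0]],
    [[-0.2,-0.92,-0.1],[0,0,0]],
    [[-0.2,-0.92,0],[0,0,0]],
    [[-0.2,-0.92,0],[0,0,0]],
    [[-0.2,-0.92,0],[0,0,0]],
    [[-0.2,-0.92,0],[0,0,0]],
    [[-0.2,-0.92,0],[0,0,0]],
    [[-0.2,-0.92,0],[0,0,0]],
    [[-0.2,-0.92,0],[0,0,0]],
    [[-0.2,-0.7,0],[0,0,0]],
    [[-0.1,-0.4,0],[0,0,0]],
  ],
)

```text
time: 52.72
tcp_pos: [0.4908, 0.2044, 0.2338]
tool_rot: [-3.089, 0.559, 0.03]
wrist_force: [0.1, -1.1, -4.8]
finger_gap: 0.0094
```

```bash
python3 plan.py .5537 .3685 .22 -7
```

```text
7 rows; now [0.4908 0.2044 0.2338] yaw -20.5 rv [ -0.1   1.1 -13.5]
[[[0.01, -0.84, 0.06], [-0.0, 0.03, -0.32]], [[0.04, -0.84, 0.06], [-0.0, 0.03, -0.32]], [[0.06, -0.83, 0.06], [-0.0, 0.03, -0.32]], [[0.09, -0.83, 0.06], [-0.0, 0.03, -0.32]], [[0.12, -0.83, 0.06], [-0.0, 0.03, -0.32]], [[0.15, -0.82, 0.06], [-0.0, 0.03, -0.32]], [[0.17, -0.82, 0.07], [-0.0, 0.03, -0.32]]]
```

drive_tool(
  moves=[
    [[0,-0.6,-0.1],[0,0.03,-0.32]],
    [[0.04,-0.8,-0.1],[0,0.03,-0.32]],
    [[0.06,-0.8,0],[0,0.03,-0.32]],
    [[0.09,-0.8,0],[0,0.03,-0.32]],
    [[0.12,-0.8,0],[0,0.03,-0.32]],
    [[0.15,-0.6,0],[0,0.03,-0.32]],
    [[0.17,-0.4,0],[0,0.03,-0.32]],
    [[0,0,0],[0,0,0]],
  ],
)

```text
time: 53.72
tcp_pos: [0.5506, 0.3498, 0.239]
tool_rot: [-3.137, 0.167, -0.006]
wrist_force: [-0.1, -0.2, -3.6]
finger_gap: 0.0098
```

```bash
python3 - <<'E'
from plan import *
p,d=get_image('wrist');cv2.imwrite('pics/w19.png',p)
plan(.5537,.3685,.19,-7)
E
```

```text
2 rows; now [0.5503 0.3493 0.2389] yaw -6.1 rv [-0.  -0.2  0.9]
[[[0.02, -0.32, 0.81], [-0.0, -0.02, 0.07]], [[0.02, -0.32, 0.81], [-0.0, -0.02, 0.07]]]
```

View pics/w19.png

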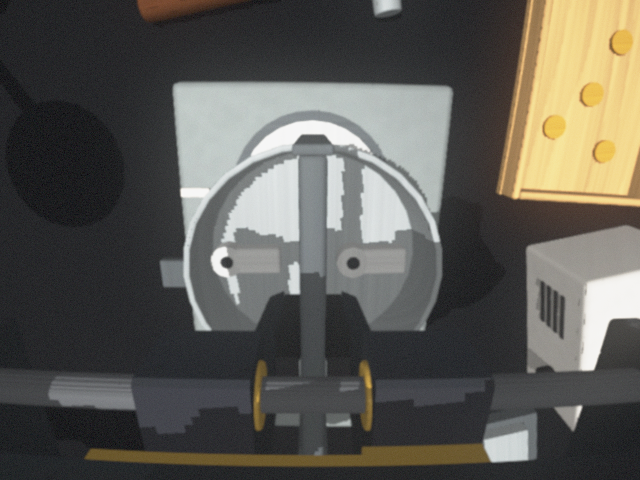

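```bash
python3 - <<'E'
from plan import *
c,T=cam('wrist')
a=atz(c,T,173,84,.085);b=atz(c,T,452,86.5,.085);print(a,b,np.degrees(np.arctan2(*(b-a)[1::-1])),np.linalg.norm(a-b))
m=(a+b)/2;th=np.radians(-6.9);y=np.array([-np.sin(th),np.cos(th)]);print('plate from edge',m[:2]-.09*y)
print('mark',[atz(c,T,u,192,.085) for u in (181,210)])
E
```

```text
[0.45230786 0.46951371 0.085     ] [0.67486903 0.44352995 0.085     ] -6.65907135478122 0.22407283018407015
plate from edge [0.55277613 0.36717367]
mark [array([0.44088977, 0.38231299, 0.085     ]), array([0.46609788, 0.37939959, 0.085     ])]
```

drive_tool(
  moves=[
    [[0.02,-0.2,0.2],[0,-0.02,0.06]],
    [[0.03,-0.3,0.4],[0,-0.02,0.06]],
    [[0,-0.15,0.6],[0,0,0]],
    [[0,0,0.6],[0,0,0]],
    [[0,0,0.3],[0,0,0]],
    [[0,0,0],[0,0,0]],
  ],
)

```text
time: 54.52
tcp_pos: [0.5526, 0.3669, 0.1692]
tool_rot: [3.133, -0.193, -0.007]
wrist_force: [-0.1, 0.4, -3.8]
finger_gap: 0.0094
```

```bash
python3 plan.py .5533 .3682 .156 -6.8
```

```text
1 rows; now [0.5526 0.3669 0.1692] yaw -7.0 rv [ 0.2  0.2 -0.2]
[[[0.02, -0.05, 0.44], [0.03, 0.04, -0.04]]]
```

drive_tool(
  moves=[
    [[0.02,-0.05,0.15],[0.03,0.04,-0.04]],
    [[0,0,0.15],[0,0,0]],
    [[0,0,0],[0,0,0]],
  ],
)

```text
time: 54.9
tcp_pos: [0.5542, 0.3687, 0.1609]
tool_rot: [-3.135, 0.186, -0.003]
wrist_force: [-1.1, -1.1, -3.6]
finger_gap: 0.0097
```

drive_tool(
  moves=[
    [[0,0,0.08],[0,0,0]],
    [[0,0,0],[0,0,0]],
  ],
)

```text
time: 55.15
tcp_pos: [0.5546, 0.3689, 0.1592]
tool_rot: [-3.134, 0.186, -0.005]
wrist_force: [-0.2, -0.6, -4.3]
finger_gap: 0.0091
```

drive_tool(
  moves=[
    [[-0.03,0,0.1],[0,0,0]],
    [[0,0,0.05],[0,0,0]],
    [[0,0,0],[0,0,0]],
  ],
)

```text
time: 55.52
tcp_pos: [0.5538, 0.3691, 0.1548]
tool_rot: [-3.134, 0.186, -0.006]
wrist_force: [0.1, 0.1, -4.2]
finger_gap: 0.0097
```

drive_tool(
  moves=[
    [[0,0,0.05],[0,0,0]],
    [[0,0,0.03],[0,0,0]],
  ],
)

```text
time: 55.78
tcp_pos: [0.5542, 0.3693, 0.1535]
tool_rot: [-3.133, 0.186, -0.007]
wrist_force: [-2.6, -2.3, 3.6]
finger_gap: 0.0092
```

drive_tool(
  moves=[
    [[0,0,0],[0,0,0]],
    [[0,0,0],[0,0,0]],
    [[0,0,0],[0,0,0]],
    [[0,0,-0.4],[0,0,0]],
    [[0,0,-0.8],[0,0,0]],
    [[0,0,-0.9],[0,0,0]],
    [[0,0,-0.9],[0,0,0]],
    [[0,0,-0.9],[0,0,0]],
    [[0,0,-0.9],[0,0,0]],
    [[0,0,0],[0,0,0]],
  ],
  fingers=0.1,
)

```text
time: 57.02
tcp_pos: [0.5555, 0.3701, 0.3099]
tool_rot: [-3.127, 0.186, -0.02]
wrist_force: [0.1, 0.1, 0.2]
finger_gap: 0.0393
```

```bash
python3 - <<'E'
from plan import *
p,d=get_image('wrist');cv2.imwrite('pics/w20.png',p)
for l,z in [('pan_handle',.185),('mark',.085),('pan_lug',.128)]: show(l,'wrist',z)
print(state()['tcp_pos'])
E
```

```text
pan_handle wrist 0.85 [309, 227] [0.5541 0.369  0.185 ]
pan_lug wrist 0.73 [283, 372] [0.5014 0.1926 0.128 ]
pan_lug wrist 0.66 [224, 212] [0.473  0.3774 0.128 ]
[0.55337112 0.36880159 0.30393953]
```

View pics/w20.png

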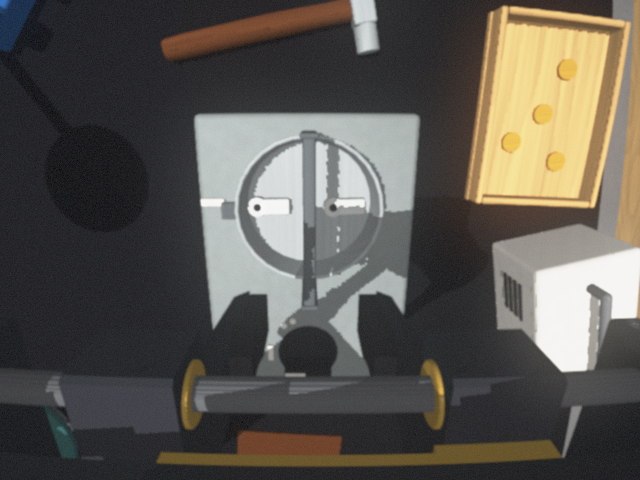

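```bash
python3 - <<'E'
from plan import *
c,T=cam('wrist')
a=atz(c,T,194,114,.085);b=atz(c,T,419.5,114,.085);th=np.arctan2(*(b-a)[1::-1]);print(a,b,np.degrees(th),np.linalg.norm(a-b))
y=np.array([-np.sin(th),np.cos(th)]);print('plate',((a+b)/2)[:2]-.0893*y)
h1=atz(c,T,309,132,.191);h2=atz(c,T,309.5,307,.191);print(h1,h2,(h1+h2)/2,np.linalg.norm(h1-h2),np.degrees(np.arctan2(*(h1-h2)[1::-1]))-90)
print('mark',atz(c,T,211,203,.085))
plan(.531,.186,.2,83)
E
```

```text
[0.45003525 0.46889216 0.085     ] [0.6702553  0.44230903 0.085     ] -6.882966176536253 0.22181869083956396
plate [0.54944341 0.36694418]
[0.56087046 0.44079342 0.191     ] [0.54425068 0.30216234 0.191     ] [0.55256057 0.37147788 0.191     ] 0.139623756731363 -6.83627639097196
mark [0.44941089 0.37883851 0.085     ]
16 rows; now [0.5534 0.3688 0.3039] yaw -6.8 rv [  0.1  -0.4 -89.8]
[[[-0.0, 0.38, 0.22], [0.0, -0.0, -0.94]], [[-0.04, 0.38, 0.22], [0.0, -0.0, -0.94]], [[-0.08, 0.38, 0.22], [0.0, -0.0, -0.94]], [[-0.11, 0.37, 0.22], [0.0, -0.0, -0.94]], [[-0.15, 0.35, 0.22], [0.0, -0.0, -0.94]], [[-0.18, 0.34, 0.22], [0.0, -0.0, -0.94]], [[-0.21, 0.32, 0.22], [0.0, -0.0, -0.94]], [[-0.24, 0.3, 0.22], [0.0, -0.0, -0.94]], [[-0.27, 0.27, 0.22], [0.0, -0.0, -0.94]], [[-0.3, 0.24, 0.22], [0.0, -0.0, -0.94]], [[-0.32, 0.21, 0.22], [0.0, -0.0, -0.94]], [[-0.34, 0.18, 0.22], [0.0, -0.0, -0.94]]]
[[[-0.35, 0.15, 0.22], [0.0, -0.0, -0.94]], [[-0.37, 0.11, 0.22], [0.0, -0.0, -0.94]], [[-0.38, 0.07, 0.22], [0.0, -0.0, -0.94]], [[-0.38, 0.04, 0.22], [0.0, -0.0, -0.94]]]
```

```bash
python3 - <<'E'
from plan import *
c,T=cam('wrist')
p,d=get_image('wrist');cv2.imwrite('pics/w21.png',p);print(state()['tcp_pos'])
g=cv2.cvtColor(p,cv2.COLOR_BGR2GRAY)
px=np.array([(194,114),(420,114),(309,132),(309,307)],np.float32)
cv2.imwrite('pics/w21c.png',cv2.resize(p[95:325,175:440],None,fx=3,fy=2.6,interpolation=2))
E
```

```text
[0.55323681 0.36875759 0.30357866]
```

View pics/w21c.png

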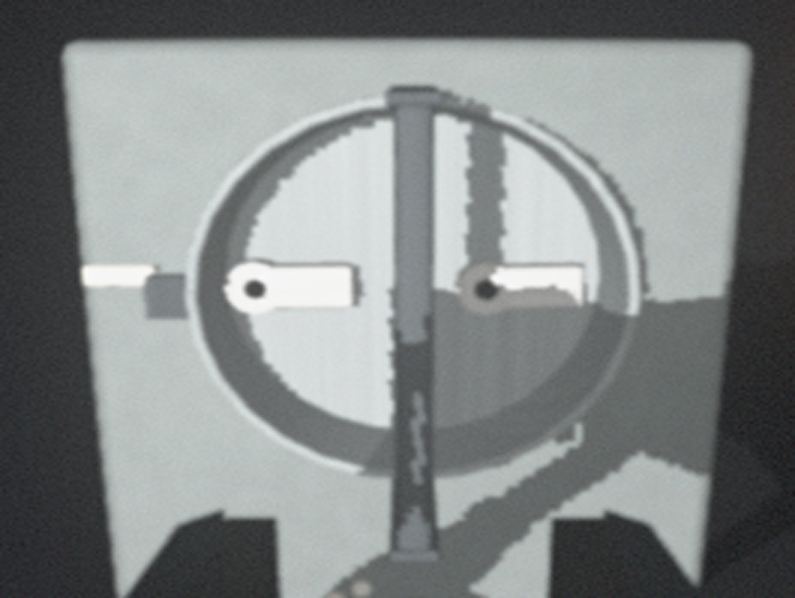

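```bash
python3 - <<'E'
from plan import *
c,T=cam('wrist')
f=lambda x,y,z:atz(c,T,x/3+175-.3,y/2.6+95-.3,z)
a=f(63,41,.085);b=f(751,41,.085);th=np.arctan2(*(b-a)[1::-1]);print(np.degrees(th),np.linalg.norm(a-b))
y=np.array([-np.sin(th),np.cos(th)]);x=np.array([np.cos(th),np.sin(th)])
pl=((a+b)/2)[:2]-.0895*y; mk=f(119,275,.085)[:2]; print('plate edge',pl,'from mark',mk+.1*x)
h1=f(413,93,.191);h2=f(415,555,.191);hc=((h1+h2)/2)[:2];print('handle',hc,np.linalg.norm(h1-h2),np.degrees(np.arctan2(*(h1-h2)[1::-1]))-90)
print('rim L/R at z .133',f(190,295,.133),f(638,295,.133),(f(190,295,.133)+f(638,295,.133))/2, 'lug',f(146,296,.128))
E
```

```text
-6.848587883474789 0.2248884497970403
plate edge [0.55317627 0.36952373] from mark [0.55258668 0.36905148]
handle [0.55501817 0.37115773] 0.14160891739471296 -6.621333091502095
rim L/R at z .133 [0.48736509 0.37980076 0.133     ] [0.6234953  0.36331987 0.133     ] [0.5554302  0.37156032 0.133     ] lug [0.47252487 0.38008898 0.128     ]
```

drive_tool(
  moves=[
    [[0,0.4,0.1],[0,0,-0.94]],
    [[-0.04,0.38,0.1],[0,0,-0.94]],
    [[-0.08,0.38,0],[0,0,-0.94]],
    [[-0.11,0.37,0],[0,0,-0.94]],
    [[-0.15,0.35,0],[0,0,-0.94]],
    [[-0.18,0.34,0],[0,0,-0.94]],
    [[-0.21,0.32,0],[0,0,-0.94]],
    [[-0.24,0.3,0],[0,0,-0.94]],
    [[-0.27,0.27,0],[0,0,-0.94]],
    [[-0.3,0.24,0],[0,0,-0.94]],
    [[-0.32,0.21,0],[0,0,-0.94]],
    [[-0.34,0.18,0],[0,0,-0.94]],
  ],
)

```text
time: 58.78
tcp_pos: [0.5302, 0.2232, 0.2755]
tool_rot: [-2.672, -1.645, 0.045]
wrist_force: [0.2, -0.3, 0.4]
finger_gap: 0.04
```

drive_tool(
  moves=[
    [[-0.35,0.15,0],[0,0,-0.94]],
    [[-0.37,0.11,0],[0,0,-0.94]],
    [[-0.38,0.07,0],[0,0,-0.94]],
    [[0,0,0],[0,0,0]],
  ],
)

```text
time: 59.28
tcp_pos: [0.5245, 0.1861, 0.2694]
tool_rot: [-2.386, -2.024, 0.06]
wrist_force: [-0.3, -0.0, 0.6]
finger_gap: 0.0396
```

```bash
python3 plan.py .531 .186 .17 83
```

```text
4 rows; now [0.5245 0.1861 0.2694] yaw 80.6 rv [-2.   1.2 -2.4]
[[[0.03, 0.08, 0.83], [-0.08, 0.05, -0.1]], [[0.02, 0.07, 0.83], [-0.08, 0.05, -0.1]], [[0.02, 0.07, 0.83], [-0.08, 0.05, -0.1]], [[0.01, 0.06, 0.83], [-0.08, 0.05, -0.1]]]
```

drive_tool(
  moves=[
    [[0.05,0.13,0.3],[-0.16,0.1,-0.2]],
    [[0.05,0.13,0.6],[-0.16,0.1,-0.2]],
    [[0,0,0.7],[0,0,0]],
    [[0,0,0.6],[0,0,0]],
    [[0,0,0.3],[0,0,0]],
    [[0,0,0],[0,0,0]],
  ],
)

```text
time: 60.02
tcp_pos: [0.5312, 0.1895, 0.1871]
tool_rot: [-2.352, -2.08, -0.0]
wrist_force: [-0.2, 0.1, 1.0]
finger_gap: 0.0394
```

```bash
python3 - <<'E'
from plan import *
plan(.531,.186,.13,83)
p,d=get_image('wrist');cv2.imwrite('pics/w22.png',p)
c,T=cam('wrist')
for l,z in [('selector_grip',.121),('selector_tip',.129)]: show(l,'wrist',z)
E
```

```text
2 rows; now [0.5312 0.1895 0.1871] yaw 83.0 rv [-0.1 -0.1 -0. ]
[[[-0.06, 0.01, 0.95], [-0.01, -0.01, -0.0]], [[-0.06, 0.0, 0.95], [-0.01, -0.01, -0.0]]]
selector_grip wrist 0.82 [307, 249] [0.5318 0.1861 0.121 ]
selector_grip wrist 0.32 [305, 213] [0.508  0.1876 0.121 ]
selector_grip wrist 0.17 [412, 204] [0.5099 0.2552 0.121 ]
selector_tip wrist 0.63 [307, 211] [0.5054 0.1894 0.129 ]
selector_tip wrist 0.46 [564, 184] [0.5072 0.3503 0.129 ]
```

View pics/w22.png

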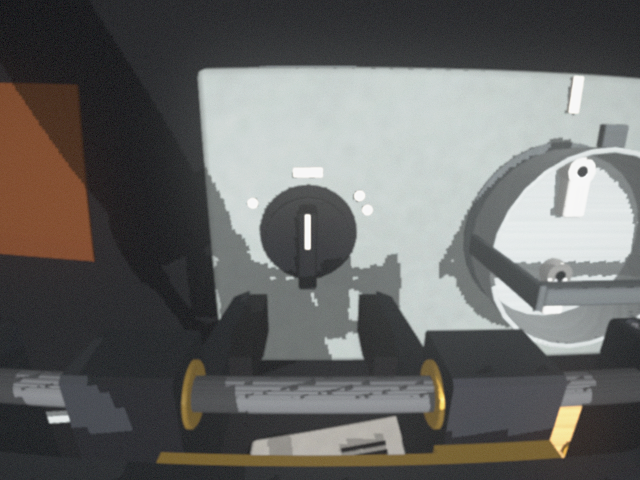

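drive_tool(
  moves=[
    [[-0.11,0,0.4],[0,0,0]],
    [[0,0,0.7],[0,0,0]],
    [[0,0,0.7],[0,0,0]],
    [[0,0,0.5],[0,0,0]],
    [[0,0,0.25],[0,0,0]],
    [[0,0,0],[0,0,0]],
  ],
)

```text
time: 60.92
tcp_pos: [0.5345, 0.1863, 0.1117]
tool_rot: [2.352, 2.079, 0.013]
wrist_force: [0.2, 0.7, -0.2]
finger_gap: 0.0397
```

```bash
python3 plan.py .531 .186 .093 83
```

```text
1 rows; now [0.5345 0.1863 0.1117] yaw 83.0 rv [ 0.4 -0.3 -0. ]
[[[-0.03, -0.12, 0.62], [0.07, -0.05, -0.01]]]
```

drive_tool(
  moves=[
    [[-0.02,-0.12,0.2],[0.07,-0.05,0]],
    [[0,0,0.2],[0,0,0]],
    [[0,0,0.1],[0,0,0]],
    [[0,0,0],[0,0,0]],
  ],
)

```text
time: 61.42
tcp_pos: [0.5319, 0.1867, 0.0974]
tool_rot: [2.353, 2.08, 0.003]
wrist_force: [-0.6, 0.4, 0.3]
finger_gap: 0.04
```

drive_tool(
  moves=[
    [[0,0,0],[0,0,0]],
    [[0,0,0],[0,0,0]],
    [[0,0,0],[0,0,0]],
    [[0,0,0],[0,0,0]],
    [[0,0,0],[0,0,0]],
  ],
  fingers=1,
  grip_force=25,
)

```text
time: 62.05
tcp_pos: [0.5323, 0.1862, 0.0979]
tool_rot: [2.352, 2.08, 0.003]
wrist_force: [-0.2, 0.3, -0.8]
finger_gap: 0.0117
```

drive_tool(
  moves=[
    [[0,0,0.15],[0,0,0]],
    [[0,0,0.15],[0,0,0]],
    [[0,0,0.12],[0,0,0]],
  ],
)

```text
time: 62.42
tcp_pos: [0.5325, 0.1862, 0.0877]
tool_rot: [2.352, 2.08, 0.003]
wrist_force: [-5.7, -3.1, 23.0]
finger_gap: 0.0123
```

drive_tool(
  moves=[
    [[0,0,0.1],[0,0,0]],
  ],
)

```text
time: 62.55
tcp_pos: [0.5329, 0.1863, 0.0876]
tool_rot: [2.351, 2.08, 0.003]
wrist_force: [-10.2, -5.1, 26.2]
finger_gap: 0.0117
```

Bottomed (10 mm in). Turn clockwise.

drive_tool(
  moves=[
    [[0,-0.02,0.05],[0,0,0.8]],
    [[0,0,0.06],[0,0,0.8]],
    [[0,0,0.06],[0,0,0.8]],
    [[0,0,0.06],[0,0,0.8]],
    [[0,0,0.06],[0,0,0.8]],
  ],
)

```text
time: 63.18
tcp_pos: [0.5324, 0.1853, 0.0878]
tool_rot: [2.74, 1.528, 0.002]
wrist_force: [-5.3, -3.8, 13.0]
finger_gap: 0.012
```

```bash
python3 plan.py .532 .186 .0876 23
```

```text
7 rows; now [0.5324 0.1853 0.0878] yaw 58.3 rv [ 0.2 -0.  35.3]
[[[0.0, -0.0, 0.0], [0.01, -0.0, 0.84]], [[0.0, -0.0, 0.0], [0.01, -0.0, 0.84]], [[0.0, -0.0, 0.0], [0.01, -0.0, 0.84]], [[0.0, -0.0, 0.0], [0.01, -0.0, 0.84]], [[0.0, -0.0, 0.0], [0.01, -0.0, 0.84]], [[-0.0, -0.0, 0.0], [0.01, -0.0, 0.84]], [[-0.0, -0.0, 0.0], [0.01, -0.0, 0.84]]]
```

drive_tool(
  moves=[
    [[0,0,0.06],[0,0,0.84]],
    [[0,0,0.05],[0,0,0.84]],
    [[0,0,0.05],[0,0,0.84]],
    [[0,0,0.05],[0,0,0.84]],
    [[0,0,0.05],[0,0,0.84]],
    [[0,0,0.05],[0,0,0.84]],
  ],
)

```text
time: 63.92
tcp_pos: [0.5315, 0.1845, 0.0878]
tool_rot: [3.049, 0.736, -0.001]
wrist_force: [-5.5, -4.0, 11.6]
finger_gap: 0.0116
```

```bash
python3 plan.py .532 .186 .0876 23
```

```text
1 rows; now [0.5315 0.1845 0.0878] yaw 27.1 rv [0.3 0.1 4.1]
[[[0.04, -0.04, 0.01], [0.05, 0.01, 0.69]]]
```

drive_tool(
  moves=[
    [[0,0,0.04],[0,0,0.7]],
    [[0,0,0.03],[0,0,0.1]],
  ],
)

```text
time: 64.18
tcp_pos: [0.5313, 0.1844, 0.0882]
tool_rot: [3.078, 0.602, -0.001]
wrist_force: [-4.3, -3.3, 9.0]
finger_gap: 0.0118
```

drive_tool(
  moves=[
    [[0,0,-0.15],[0,0,0]],
    [[0,0,-0.15],[0,0,0]],
    [[0,0,-0.05],[0,0,0]],
  ],
)

```text
time: 64.55
tcp_pos: [0.5308, 0.1843, 0.0981]
tool_rot: [3.077, 0.603, -0.002]
wrist_force: [6.1, 0.8, -15.2]
finger_gap: 0.012
```

drive_tool(
  moves=[
    [[0,0,0],[0,0,0]],
    [[0,0,0],[0,0,0]],
    [[0,0,0],[0,0,0]],
    [[0,0,-0.3],[0,0,0]],
    [[0,0,-0.7],[0,0,0]],
    [[0,0,-0.9],[0,0,0]],
    [[0,0,-0.9],[0,0,0]],
    [[0,0,-0.9],[0,0,0]],
    [[0,0,-0.9],[0,0,0]],
    [[0,0,-0.9],[0,0,0]],
    [[0,0,0],[0,0,0]],
    [[0,0,0],[0,0,0]],
  ],
  fingers=0.1,
)

```text
time: 66.05
tcp_pos: [0.5316, 0.1862, 0.2743]
tool_rot: [3.079, 0.603, 0.007]
wrist_force: [0.2, -0.4, -1.0]
finger_gap: 0.0395
```

```bash
python3 - <<'E'
from plan import *
plan(.531,.186,.13,23)
c,T=cam('wrist')
p,d=get_image('wrist');cv2.imwrite('pics/w23.png',p)
for l,z in [('selector_grip',.121),('selector_tip',.129)]:
  for r in pinpoint(l,'wrist')[:2]:
    v,u=np.array(r['location'])*[480,640]
    print(l,r['score'],u,v,atz(c,T,u,v,z),atd(c,T,u,v,float(d[int(v),int(u)])))
p,d=get_image('side');cv2.imwrite('pics/s23.png',p)
E
```

```text
5 rows; now [0.5316 0.1862 0.2743] yaw 22.2 rv [ 0.3 -0.2 -0.8]
[[[-0.01, -0.0, 0.96], [0.01, -0.01, -0.03]], [[-0.01, -0.0, 0.96], [0.01, -0.01, -0.03]], [[-0.01, -0.0, 0.96], [0.01, -0.01, -0.03]], [[-0.01, -0.0, 0.96], [0.01, -0.01, -0.03]], [[-0.0, -0.0, 0.96], [0.01, -0.01, -0.03]]]
selector_grip 0.78 309.18399999999997 213.792 [0.52984885 0.18588372 0.121     ] [0.52909898 0.18785225 0.12912903]
selector_tip 0.77 311.68 184.896 [0.52177974 0.21154401 0.129     ] [0.52253025 0.20973326 0.11803356]
```

View pics/w23.png

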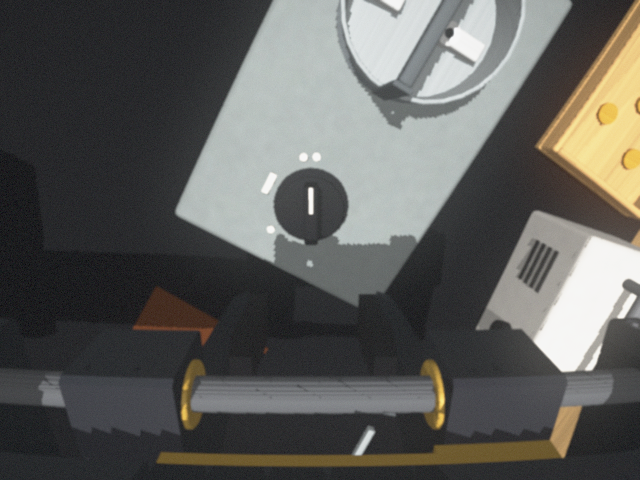

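View pics/s23.png

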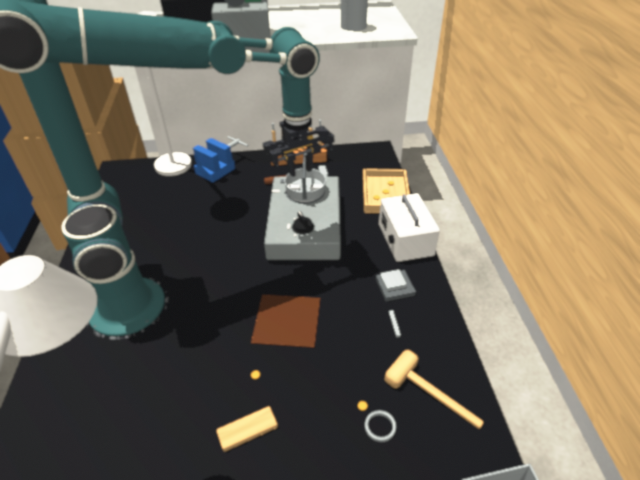

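```bash
python3 - <<'E'
from plan import *
c,T=cam('wrist');p,d=get_image('wrist')
for u,v in [(311,195),(311,205),(312,220),(312,230),(290,210),(335,210),(240,215)]: print((u,v),atd(c,T,u,v,float(d[v,u])).round(4))
E
```

```text
(311, 195) [0.5238 0.2036 0.1296]
(311, 205) [0.527  0.1958 0.1302]
(312, 220) [0.5327 0.1838 0.1295]
(312, 230) [0.536  0.1758 0.13  ]
(290, 210) [0.5132 0.1784 0.1036]
(335, 210) [0.5514 0.1938 0.1032]
(240, 215) [0.4707 0.1512 0.086 ]
```

```bash
python3 -c "
from station import *
print(state()['time'],sign_off())"
```

```text
the job is handed in; nothing more can be done
66.3 None
```

The job is done and handed in at 66 s. I turned the selector to stop and let it spring out, then stood the pan on the pad. Only two blanks were on the bench, and both went into the pan, one each side of the bar. The pan went back on the plate, and I turned the selector on to the second pass.

**Last checks:**
- **Selector:** it points at the two pips. Its bar top reads about 130 mm and its skirt 103 mm, against 129 and 103 mm when sprung out, so it has sprung out.
- **Blanks:** the last pictures show both in the pan and none left on the bench.
- **Pan:** the lug faces the mark to within about 1°. The pan stands about 1 to 3 mm from the plate's middle, depending on the measurement.
- **Robot:** the gripper is open and clear of everything.

**What disagreed or failed:**
- **Fingertips:** the wrist camera showed them about 24 mm further back than the text says. My first grasp of a blank therefore closed in the air above it, and the repeat at the corrected height held. The first selector turn and first pan lift must have used a shallow grip, but both worked.
- **Other things on the bench:** I saw none of them shifted in the pictures, but I did not measure each one.

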